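Bed the cold plate in the foam block and check it with the gauge

ROBOT

A 6-joint arm with a two-finger parallel gripper is mounted at the origin on the work surface. World frame = base frame: x ahead of the robot, y to its left, z up, the work surface at z = 0. Lengths are in m, angles in degrees, forces in N, time in s.
With the tool pointing down it reaches from about 0.25 to 0.775 m from the base axis. Payload 4 kg.
Tool frame: the origin (TCP) lies between the finger pads; the fingertips stand 8 mm ahead of it and the grasp point (between the pads) lies 11 mm behind it; y points along the fingers, x is the direction in which the jaws open and shut, and the axes are right-handed (so a half turn about y gives the same grasp; the last joint's range is limited). The gripper opens to 94 mm and grips with 3 to 60 N. Pads are 16 mm wide; open, the fingers measure 119 mm over their backs; the gripper's body (75 mm by 177 mm) begins 78 mm behind the grasp point.
Start: joints at [59.926, 4.996, 78.535, -0, 96.463, -5.907], TCP at [0.225, 0.502, 0.214] pointing down, gripper open.
Joint ranges: [-177.83, 177.83], [-43.37, 116.18], [15.69, 146.23], [-61.86, 241.86], [9.47, 152.12], [-147.06, 147.06]. Speed limits (degrees/s): [159.86, 159.86, 180, 180, 180, 180].

INTERFACE

Orientations are given as [roll, pitch, yaw] about the fixed x, y, z axes, in that order (R = Rz(yaw) Ry(pitch) Rx(roll)).
In Python, from station import bot gives the robot as it stands.
- The arm moves only by the tool servo_tool, never from a script. Its argument "steps" is a list of rows, each an object with "translation": the shift along the tool's x, y, z in cm, a list of three; "spin": the turn about the tool's y in degrees. In form: [{"translation": [tx, ty, tz], "spin": spin}, ...]. A call has 1 to 10 rows; each row shifts and turns the commanded pose from where the row before left it, along the tool's axes as they then stand; what a row does not reach is not made up. A row lasts 1/8 s, in which the tool goes at most 62.5 mm and 10.7 degrees, less where a joint would pass 70% of its speed; a pose out of reach is approached as far as the arm can. A call is refused whole if a number of a shift passes 6.25 or a number of a turn 10.7, either way. A call with a gripper value outside its range is refused whole. "gripper" is the closure, from -1 (fully open) to 1 (shut), so that 0 is half open, set as the call begins (left out, the last holds). The fingers move at their own pace and stop on an object; "grip_force" is the grip in N (left out, the last holds). Time passes only in rows, so rows that do not move let the fingers close. It gives the time, the measured TCP pose, the force and the opening at its end, in the units of the state.
- bot.observe(): the state, without advancing time (a new reading comes with each control period).
- bot.camera(name): name is "scene" or "side" or "wrist"; returns a dict with "img" (420x560x3 uint8, red, green, blue), "K" (3x3 intrinsics, pixels), "rvec" (rotation vector, rad) and "tvec" (3), from world to camera coordinates, as OpenCV has them. Camera axes: x right, y down, z forward; pixel columns grow to the right and rows downward; lengths in m; the calibration is good to about 2 mm. The wrist camera is an equidistant fisheye: a pixel r from the principal point sees the ray r / f radians off the axis. A picture is of the moment at which its call begins. There is no depth.
- bot.close_job(): hands the job in, once; it reports no verdict.
Trained networks look in the newest picture that a camera, given by its name, has taken for a name from the list of things; names that differ only in an ending like _2 or _b are one class to them, and where a whole thing is asked for, a point or a joint stands for the part that bears it (a point fixed in the world has none). Each returns a list of dicts, best first, with "confidence" (0 to 1); they miss things now and then, are a little off and sometimes report something else, mostly with a low value. They report only what shows in the picture. A call takes as long as a camera call. They do not tell look-alikes from the thing itself.
- bot.spot_in(thing, camera): "rect" ([left, top, right, bottom] in pixels, round what is visible of it).
The state is a dict: "time_s": time; "joints": joint angles; "joint_velocities": joint speeds; "joint_torque": joint torques, N m; "eef_pos": TCP position; "eef_rot": TCP orientation; "wrist_force": force on the tool from outside, world axes, zero at the start; "moment": the same for the moment, N m; "finger_gap": opening from 0.0 (shut) to 1.0 (fully open).
Only numpy, scipy, OpenCV 4.12 (cv2) and the standard library are available. Lean on these libraries where they do the work, as an engineer would, in place of code of your own. Each camera call takes 0.05 s, during which the arm holds its last target.

TASK

Lift the steel canister out of the white foam block's pocket and stand it upright on the red bench top. Then slide the loose metal plate along the block into the pocket and press it down all round until it lies fully home, level and flush with the block's top. Finally press the gauge's black knob down until the gauge foot rests on the plate and let it spring back up, leaving the plate home, the canister standing on the bench and every other thing where it was.

Things in the scene. Friction and masses are not known exactly. Their poses are not given: they have to be found in the camera images.
- block: White foam block fixed to the bench, 170 (its x) x 350 (its y) mm; origin at the centre of its underside, z up. Its flat top, the deck, is 50 mm above the bench and covers y -15 to +175 mm. From y -163 to -15 mm lies a pocket, its floor 8 mm below the deck. A stop wall at its far end (y -175 to -163 mm) rises 12 mm above the deck.
- pocket (a point): Centre of the pocket's floor, at block (0, -89, 42) mm, axes parallel to the block's. The pocket is 116 mm wide (block x) and 148 mm long (block y). Above its two sides stand fences 8 mm thick and 10 mm above the deck, from block y -163 to -55 mm at x +-58, flaring outwards to about x +-81 at y -20 mm. The plate is home when it lies flat on this floor.
- mouth (a point): Middle of the edge where the deck ends and the pocket begins, at block (0, -15, 50) mm. This side of the pocket is open: the plate slides in here, moving towards the block's -y.
- foot0_top (a point): Top of a black rubber foot, a cone 28 mm across with a 10 mm blunt top, in the pocket at block x -36, y -137 mm. Its top starts 3.5 to 6.5 mm above the pocket floor, below the deck, so that a plate slid in rests proud and tilted on the feet. It slides straight down under about 5 N and stays where pushed, down to below the floor.
- foot1_top (a point): Top of a black rubber foot, a cone 28 mm across with a 10 mm blunt top, in the pocket at block x 36, y -137 mm. Its top starts 3.5 to 6.5 mm above the pocket floor, below the deck, so that a plate slid in rests proud and tilted on the feet. It slides straight down under about 5 N and stays where pushed, down to below the floor.
- foot2_top (a point): Top of a black rubber foot, a cone 28 mm across with a 10 mm blunt top, in the pocket at block x -36, y -41 mm. Its top starts 3.5 to 6.5 mm above the pocket floor, below the deck, so that a plate slid in rests proud and tilted on the feet. It slides straight down under about 5 N and stays where pushed, down to below the floor.
- foot3_top (a point): Top of a black rubber foot, a cone 28 mm across with a 10 mm blunt top, in the pocket at block x 36, y -41 mm. Its top starts 3.5 to 6.5 mm above the pocket floor, below the deck, so that a plate slid in rests proud and tilted on the feet. It slides straight down under about 5 N and stays where pushed, down to below the floor.
- plate: Loose flat grey metal plate 110 (x) x 140 (y) x 8 mm, about 0.33 kg, origin at the centre of its underside. It starts flat on the block's deck, turned and shifted a little relative to the block (its y axis roughly along the block's). Home, its top is flush with the deck, 50 mm above the bench. It is too wide to grasp across: push its sides.
- canister: Plain closed steel canister, 54 mm diameter, 95 mm high (straight side to 88 mm), about 0.18 kg; origin at the centre of its underside. It starts standing on the pocket floor among the feet.
- gauge (a joint): Travel of the height gauge's plunger in m: 0 at rest (up), growing as it is pushed down, end of travel 0.030. A spring (about 1 N at rest, 60 N/m) returns it when let go. It reads 0.022 when its foot rests on the plate lying home, less when the plate is proud.
- gauge_knob (a point): Centre of the top face of the plunger's black knob (20 mm diameter), 132 mm above the bench at rest; it moves down with the plunger. It stands over the pocket at block x +42 mm, within 20 mm of the pocket's middle along block y.
- gauge_arm (a point): Middle of the top of the gauge's fixed horizontal arm: 95 mm long along block x, 16 mm wide, from 90 to 104 mm above the bench. It reaches from a column (18 mm thick, on a 50 x 70 mm base, with a dial on top reaching 132 mm) at block x +118 mm to the plunger at block x +42 mm.
- gauge_foot (a point): Centre of the underside of the plunger's flat foot (18 mm diameter), straight below the knob, 72 mm above the bench at rest.
- bowl: Bystander: small steel bowl, 90 mm across, 42 mm high, origin under its centre, on the bench.
- mortar: Bystander: white ceramic mortar bowl, 90 mm across, 50 mm high, origin under its centre, on the bench.
- jug: Bystander: steel jug with wooden lid, 90 mm diameter, 212 mm high, handle reaching 84 mm to its +y; origin under its centre.
- pinch_bowl: Bystander: steel pinch bowl, 64 mm across, 28 mm high, origin under its centre, on the bench close to the block's -x side.
- bottle: Bystander: white plastic bottle, 44 mm diameter, 105 mm high, origin under its centre, on the bench close to the block's +x side.
- stopwatch: Bystander: round steel stopwatch lying flat, 56 mm across, 12 mm high, crown to its +x; origin under its centre.
- spoon: Bystander: steel spoon 170 mm long lying on the bench along its x axis; origin near its middle.
Things that resemble listed ones, but are neither listed nor needed, are in the scene too. What is shaped like the canister but turquoise or yellow is not meant.

How it is judged (in metres and radians):
On the way, in this order (a step that is already met when the one before it is completed fails the run):
1. the canister stands upright on the bench (height (world z) of canister between -0.006 and 0.006 m and angle between canister's own z axis and vertical below 0.1 rad and linear speed of canister below 0.02 m/s), for 0.2 s.
2. the plate lies home in the pocket, level and flush (x of plate in the frame of pocket between -0.008 and 0.008 m and y of plate in the frame of pocket between -0.008 and 0.008 m and z of plate in the frame of pocket between -0.003 and 0.0015 m and angle between plate's own z axis and vertical below 0.016 rad), for 0.2 s.
3. the gauge foot is pressed down onto the plate lying home (all of step 2 and value of joint gauge between 0.0205 and 0.0245 m), for 0.1 s.
At the end, for the whole second after the job is handed in: The plate lies on the pocket floor (within 1.5 mm of home height, 0.016 rad of level, 8 mm of the pocket's centre), the canister stands upright on the bench (underside within 6 mm of bench height, within 0.1 rad of upright), the gauge plunger is back up (under 3 mm), and everything is at rest (all of step 1 and all of step 2 and value of joint gauge below 0.003 m and linear speed of plate below 0.02 m/s); the robot touches nothing.
It fails at once if the canister was tipped over (angle between canister's own z axis and vertical above 0.7 rad).
It fails at once if a bystander (bowl, mortar, jug, pinch bowl, bottle, stopwatch or spoon) was moved over 20 mm (distance of any of bowl, mortar, jug, pinch_bowl, bottle, stopwatch, spoon from where it was at the start of the episode above 0.02 m).
It fails at once if a bystander was knocked over (angle between any of bowl, mortar, jug, pinch_bowl, bottle's own z axis and vertical above 0.5 rad).
It also fails if it takes over 72 s, if anything falls off the work surface, if the arm or the gripper's body presses on something with over 40 N, if the wrist force passes 120 N, or if a joint passes its speed limit or range.

## Working session

There is one attempt and no reset: what is moved stays moved. The work goes in short steps, Python scripts to look and compute and a tool call to move; the robot and the scene stay as the last step left them, time stands still between calls to the robot, and variables do not carry over. Pictures are saved under pics/ and viewed, and the job is handed in when it is done.

Besides the shell and the picture viewer there is one more tool, called after "Request:" as name(argument=value, ...) on one line, values as JSON. servo_tool: Moves the arm, as the interface text tells. Its arguments: {"type":"object","properties":{"steps":{"type":"array"},"gripper":{"type":"number"},"grip_force":{"type":"number"}},"required":["steps"]}

```bash
ls; mkdir -p pics; python3 - <<'E'
from station import bot
import cv2
print(bot.observe())
for n in ("scene","side","wrist"):
    c=bot.camera(n); cv2.imwrite(f"pics/{n}0.png",c["img"][:,:,::-1]); print(n,c["K"],c["rvec"],c["tvec"])
E
```

```text
pics
{'time_s': 0.0, 'joints': array([ 5.99248525e+01,  5.03992336e+00,  7.86225280e+01,  9.11654710e-04,
        9.64623385e+01, -5.90558998e+00]), 'joint_velocities': array([-0.029231  ,  0.00107437,  0.04060177, -0.02589797,  0.17005716,
       -0.05411904]), 'joint_torque': array([ 3.66790746e-04, -3.40196264e+01, -3.02421319e+01,  7.18330918e-02,
        3.32254416e-02, -1.48229483e-04]), 'eef_pos': array([0.22491591, 0.50134282, 0.21231601]), 'eef_rot': array([-89.98625913,   0.12403435,  65.83055902]), 'wrist_force': array([-1.02041814,  0.59904531, -0.61972715]), 'moment': array([-0.01979971,  0.04428656, -0.00824294]), 'finger_gap': 1.0009597192031563}
scene [[477.63835143   0.         280.380131  ]
 [  0.         477.63835143 216.15146575]
 [  0.           0.           1.        ]] [ 2.09750778  0.63212322 -0.33601552] [-0.43659356 -0.05660282  1.40760819]
side [[464.19175568   0.         280.83271299]
 [  0.         464.19175568 211.07097265]
 [  0.           0.           1.        ]] [ 0.24322801 -2.83897418  1.16187074] [0.50378683 0.13230459 1.12968107]
wrist [[325.1922621    0.         278.25160489]
 [  0.         325.1922621  205.39771917]
 [  0.           0.           1.        ]] [-2.43871815 -1.5800427  -0.2113376 ] [-0.54785524 -0.02889783  0.39063972]
```

View pics/scene0.png

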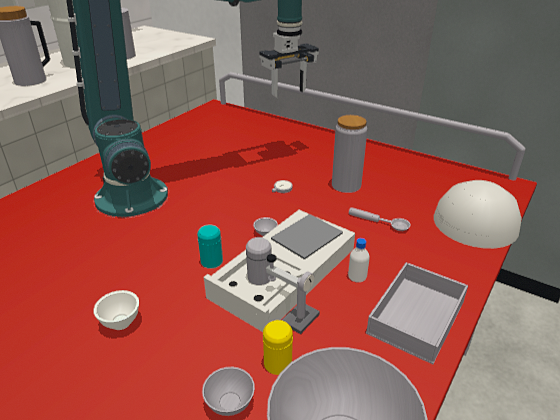

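View pics/side0.png

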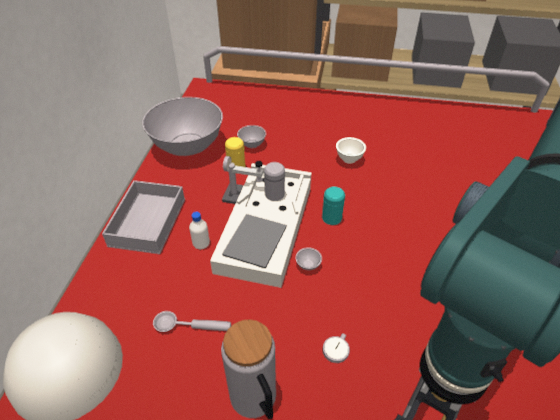

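View pics/wrist0.png

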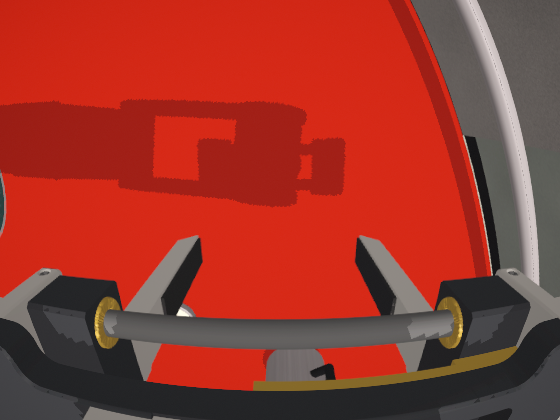

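```bash
python3 - <<'E'
import cv2
a=cv2.imread("pics/scene0.png")[190:340,180:380]; cv2.imwrite("pics/scene0c.png",cv2.resize(a,None,fx=4,fy=4,interpolation=cv2.INTER_CUBIC))
a=cv2.imread("pics/side0.png")[125:285,185:355]; cv2.imwrite("pics/side0c.png",cv2.resize(a,None,fx=3.75,fy=3.75,interpolation=cv2.INTER_CUBIC))
E
```

```text
(no output)
```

View pics/scene0c.png

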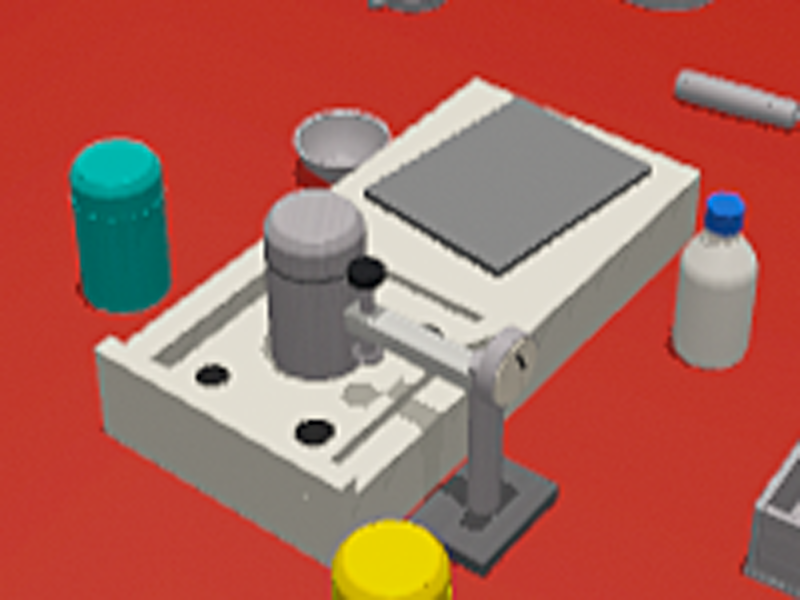

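View pics/side0c.png

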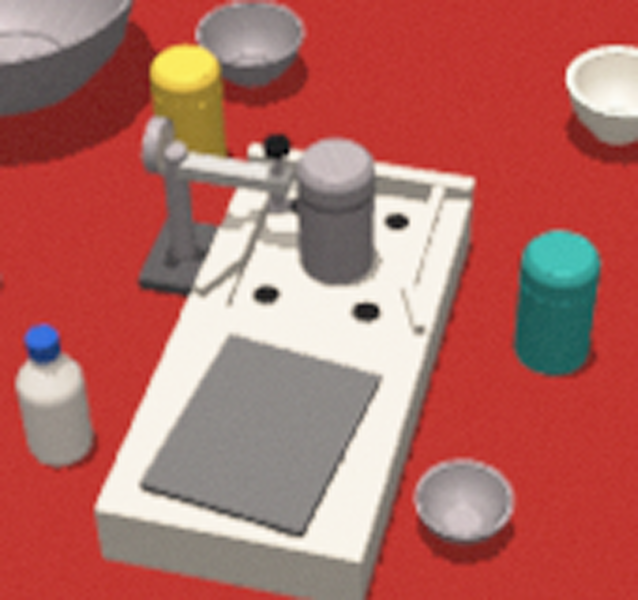

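```bash
cat > h.py <<'E'
import numpy as np, cv2
from scipy.optimize import least_squares
CAL={"scene":(477.63835143,280.380131,216.15146575,[2.09750778,0.63212322,-0.33601552],[-0.43659356,-0.05660282,1.40760819]),
"side":(464.19175568,280.83271299,211.07097265,[0.24322801,-2.83897418,1.16187074],[0.50378683,0.13230459,1.12968107])}
def cam(n):
    f,cx,cy,r,t=CAL[n]; return np.array([[f,0,cx],[0,f,cy],[0,0,1.]]),np.array(r),np.array(t)
def proj(n,P):
    K,r,t=cam(n); return cv2.projectPoints(np.atleast_2d(np.array(P,float)),r,t,K,None)[0][:,0]
def ray(n,uv):
    K,r,t=cam(n); R=cv2.Rodrigues(r)[0]; d=R.T@np.linalg.inv(K)@np.array([uv[0],uv[1],1.]); return -R.T@t,d
def atz(n,uv,z):
    o,d=ray(n,uv); return o+d*(z-o[2])/d[2]
def sc(p): return np.array(p)/4+[180-.4,190-.4]
def sd(p): return np.array(p)/3.75+[185-.4,125-.4]
def T(p,q):  # pose (x,y,yaw) apply to local pts
    c,s=np.cos(p[2]),np.sin(p[2]); q=np.atleast_2d(q)
    return np.c_[p[0]+c*q[:,0]-s*q[:,1],p[1]+s*q[:,0]+c*q[:,1],q[:,2]]
def fit(obs,x0):
    def f(p): return np.concatenate([(proj(n,T(p,np.array(l)/1000.))[0]-uv) for n,l,uv in obs])
    r=least_squares(f,x0,loss="soft_l1"); return r.x,f(r.x).reshape(-1,2)
E
python3 - <<'E'
from h import *
S=[("scene",l,sc(p)) for l,p in [((-85,175,50),(477,78)),((85,175,50),(698,175)),((-85,-175,62),(98,340)),((-85,-175,0),(107,432)),((85,175,0),(697,240))]]
S+=[("side",l,sd(p)) for l,p in [((85,175,50),(98,512)),((-85,175,50),(365,565)),((85,175,0),(105,555)),((-85,-175,62),(473,180)),((85,-175,62),(252,147))]]
a=atz("scene",sc((477,78)),.05);b=atz("scene",sc((698,175)),.05);print(a,b,np.linalg.norm(a-b))
yaw=np.arctan2(*(b-a)[[1,0]])
p,r=fit(S,[*(a+b)[:2]/2,yaw]); print("block",p,np.degrees(p[2]));print(r.round(1))
pl=[(517,97),(651,170),(500,272),(367,193)];ps=[(301,533),(143,487),(234,337),(381,377)]
L=[(-55,70,58),(55,70,58),(55,-70,58),(-55,-70,58)]
q,r=fit([("scene",l,sc(u)) for l,u in zip(L,pl)]+[("side",l,sd(u)) for l,u in zip(L,ps)],p)
print("plate",q,np.degrees(q[2]));print(r.round(1))
def loc(w): 
    d=np.array(w[:2])-p[:2];c,s=np.cos(p[2]),np.sin(p[2]);return np.array([c*d[0]+s*d[1],-s*d[0]+c*d[1]])*1000
print("plate in block",loc(q))
for n,f,us in (("scene",sc,[(212,375),(315,432),(433,332)]),("side",sd,[(397,221),(266,294),(367,311)])):
    for u in us: print(n,loc(atz(n,f(u),.047)))
# knob top
print("knob",loc(atz("scene",sc((366,264)),.132)),loc(atz("side",sd((277,143)),.132)))
from scipy.optimize import least_squares
# canister: centre from horizontal silhouettes at mid height
def tri(u1,u2):
    o1,d1=ray("scene",u1);o2,d2=ray("side",u2)
    A=np.c_[d1,-d2];s=np.linalg.lstsq(A,o2-o1,rcond=None)[0];x=o1+s[0]*d1;y=o2+s[1]*d2;return (x+y)/2,np.linalg.norm(x-y)
w,e=tri(sc((315,232)),sd((336,165)));print("can top mid",w,e,loc(w))
for n,f,u in (("scene",sc,(314,230)),("side",sd,(337,162))): w=atz(n,f(u),.137-.004);print(n,w,loc(w))
E
```

```text
[0.4827806  0.15066517 0.05      ] [0.65270417 0.13376098 0.05      ] 0.1707623265262544
block [ 0.55636021 -0.03027198 -0.06802694] -3.8976565733800403
[[ 0.1  0.2]
 [ 1.  -0.9]
 [-0.1  1.7]
 [ 0.2 -0.3]
 [-0.5 -1.2]
 [-0.3 -0.3]
 [-0.3 -0.4]
 [ 0.   1.3]
 [ 0.9 -0.3]
 [ 0.4 -0.9]]
plate [ 0.56273104  0.05996897 -0.1887461 ] -10.814355120213479
[[ 0.6 -0.6]
 [ 0.8 -1.3]
 [ 0.2 -0.8]
 [-0.6 -1.3]
 [ 1.  -0.2]
 [-0.7 -1.2]
 [-0.9 -1.4]
 [ 0.8 -0.9]]
plate in block [ 0.22200354 90.46528632]
scene [ -32.90872542 -142.55112261]
scene [  38.98224074 -142.38210954]
scene [ 40.75470368 -42.29449566]
side [ -35.30705913 -132.37797534]
side [ 36.61393647 -36.78009863]
side [-35.77027771 -37.17531457]
knob [ 40.17681717 -99.46753109] [ 42.94143489 -98.66513845]
can top mid [ 0.54927993 -0.12071796  0.12760464] 4.80198292212414e-05 [ -0.91589123 -90.71805826]
scene [ 0.55198121 -0.12513568  0.133     ] [  2.07943994 -94.94194698]
side [ 0.54799609 -0.11764437  0.133     ] [ -2.40568884 -87.73885355]
```

```bash
python3 - <<'E'
from h import *
for n,d in {"scene":{"jug":(347,187),"turq":(210,265),"mortar":(118,327),"pinch":(265,234),"bottle":(358,279),"yellow":(279,372),"stopw":(283,187),"spoonend":(350,210)},
 "side":{"jug":(252,410),"turq":(334,221),"mortar":(350,163),"pinch":(309,271),"bottle":(200,247),"stopw":(337,350),"spoonend":(229,326)}}.items():
    for k,u in d.items(): print(n,k,atz(n,u,0).round(3))
E
```

```text
scene jug [0.502 0.399 0.   ]
scene turq [ 0.394 -0.11   0.   ]
scene mortar [ 0.364 -0.367 -0.   ]
scene pinch [0.432 0.066 0.   ]
scene bottle [ 0.713  0.041 -0.   ]
scene yellow [ 0.704 -0.276  0.   ]
scene stopw [0.34  0.292 0.   ]
scene spoonend [0.567 0.291 0.   ]
side jug [0.492 0.437 0.   ]
side turq [ 0.382 -0.085  0.   ]
side mortar [ 0.357 -0.333  0.   ]
side pinch [0.427 0.091 0.   ]
side bottle [0.707 0.063 0.   ]
side stopw [0.342 0.285 0.   ]
side spoonend [0.58  0.269 0.   ]
```

Request:
servo_tool(steps=[{"translation": [0, 0, 0], "spin": -10.1}, {"translation": [0, 0, 0], "spin": -10.1}, {"translation": [-5, 0, -3], "spin": 0}, {"translation": [-5, 0, -3], "spin": 0}, {"translation": [-5, 0, -3], "spin": 0}, {"translation": [-5, 0, -3], "spin": 0}, {"translation": [-5, 0, -3], "spin": 0}, {"translation": [-5, 0, -3], "spin": 0}, {"translation": [-5, 0, -3], "spin": 0}, {"translation": [-5, 0, -3], "spin": 0}], gripper=-1, grip_force=20)

```text
time_s: 1.4
eef_pos: [0.4373, 0.0844, 0.2133]
eef_rot: [-90.0, -0.0, 86.0]
wrist_force: [0.8, -0.2, -0.7]
finger_gap: 1.0
```

Request:
servo_tool(steps=[{"translation": [-5, 0, -3], "spin": 0}, {"translation": [-5, 0, -3], "spin": 0}, {"translation": [-5, 0, -3], "spin": 0}, {"translation": [-4.5, 0, -3], "spin": 0}, {"translation": [0, 0, 0], "spin": 0}, {"translation": [0, 0, 0], "spin": 0}])

```text
time_s: 2.15
eef_pos: [0.5427, -0.1163, 0.2129]
eef_rot: [-89.9, -0.1, 86.0]
wrist_force: [0.5, 0.6, -0.2]
finger_gap: 1.003
```

```bash
python3 - <<'E'
from station import bot
import cv2
o=bot.observe();print(o["time_s"],o["eef_pos"],o["eef_rot"],o["wrist_force"])
for n in ("wrist","scene"):
    c=bot.camera(n); cv2.imwrite(f"pics/{n}1.png",c["img"][:,:,::-1]); print(n,c["K"],c["rvec"],c["tvec"])
E
```

```text
2.15 [ 0.54272527 -0.11625285  0.21292944] [-8.99213829e+01 -5.91398565e-02  8.60207024e+01] [ 0.49117562  0.63318929 -0.21303927]
wrist [[325.1922621    0.         278.25160489]
 [  0.         325.1922621  205.39771917]
 [  0.           0.           1.        ]] [-2.14430167 -2.00116522 -0.27059164] [ 0.07988445 -0.55743833  0.24401963]
scene [[477.63835143   0.         280.380131  ]
 [  0.         477.63835143 216.15146575]
 [  0.           0.           1.        ]] [ 2.09750778  0.63212322 -0.33601552] [-0.43659356 -0.05660282  1.40760819]
```

View pics/wrist1.png

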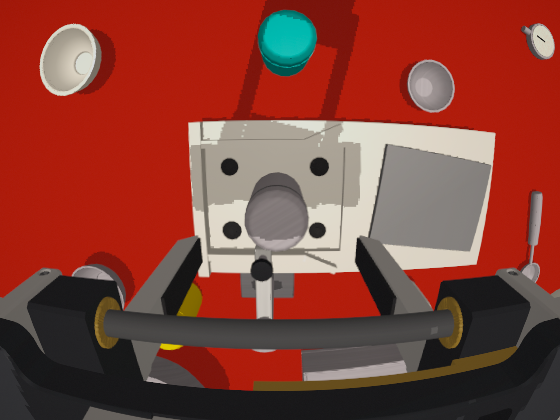

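View pics/scene1.png

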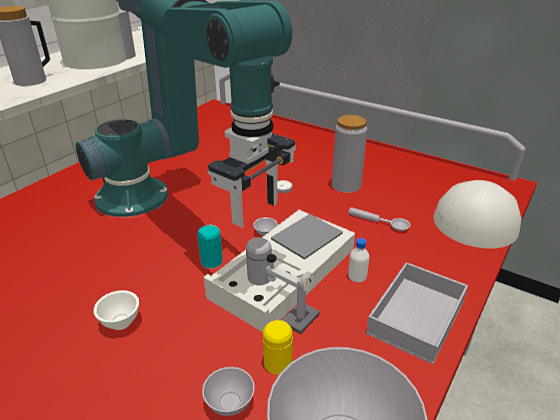

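```bash
python3 - <<'E'
import cv2
a=cv2.imread("pics/wrist1.png")[105:295,180:350]; cv2.imwrite("pics/wrist1a.png",cv2.resize(a,None,fx=3,fy=3,interpolation=cv2.INTER_CUBIC))
a=cv2.imread("pics/wrist1.png")[115:275,330:510]; cv2.imwrite("pics/wrist1b.png",cv2.resize(a,None,fx=3,fy=3,interpolation=cv2.INTER_CUBIC))
E
```

```text
(no output)
```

View pics/wrist1a.png

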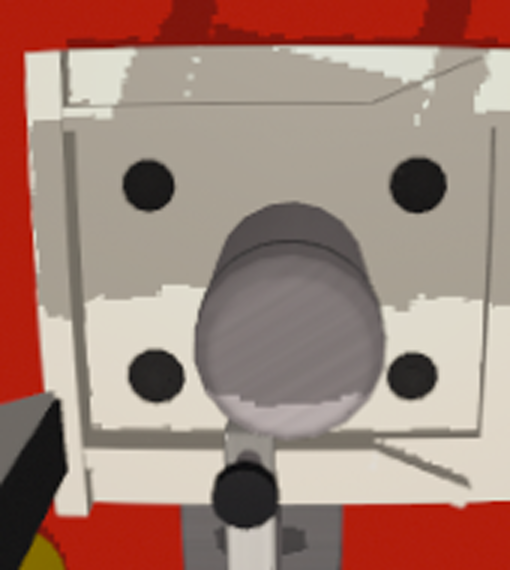

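View pics/wrist1b.png

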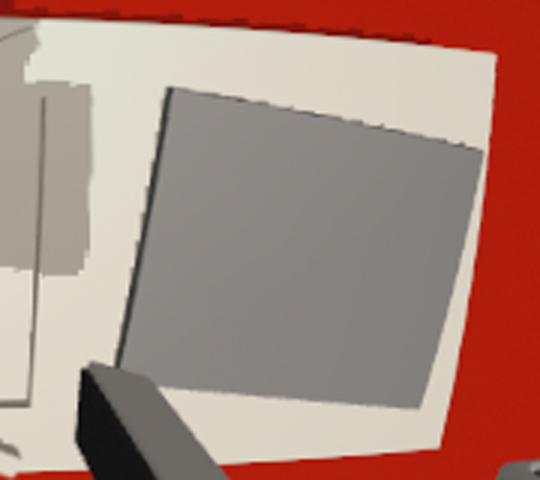

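```bash
cat >> h.py <<'E'
def wproj(c,P):
    P=np.atleast_2d(np.array(P,float)).reshape(-1,1,3)
    return cv2.fisheye.projectPoints(P,np.array(c[1],float).reshape(3,1),np.array(c[2],float).reshape(3,1),c[0],np.zeros(4))[0][:,0]
WK=np.array([[325.1922621,0,278.25160489],[0,325.1922621,205.39771917],[0,0,1.]])
def wray(c,uv):
    d=cv2.fisheye.undistortPoints(np.array(uv,float).reshape(1,1,2),c[0],np.zeros(4))[0,0]
    R=cv2.Rodrigues(np.array(c[1],float))[0]; return -R.T@np.array(c[2],float),R.T@np.array([d[0],d[1],1.])
def watz(c,uv,z):
    o,d=wray(c,uv); return o+d*(z-o[2])/d[2]
def wfit(c,obs,x0):
    def f(p): return np.concatenate([(wproj(c,T(p,np.array(l)/1000.))[0]-uv) for l,uv in obs])
    r=least_squares(f,x0,loss="soft_l1"); return r.x,f(r.x).reshape(-1,2)
def loc(p,w): 
    d=np.array(w[:2])-p[:2];c,s=np.cos(p[2]),np.sin(p[2]);return np.array([c*d[0]+s*d[1],-s*d[0]+c*d[1]])*1000
E
cat > w1.py <<'E'
from h import *
c=(WK,[-2.14430167,-2.00116522,-0.27059164],[0.07988445,-0.55743833,0.24401963])
A=lambda p:np.array(p)/3+[180-.33,105-.33]
B=lambda p:np.array(p)/3+[330-.33,115-.33]
O=[((-36,-137,47),A((148,185))),((36,-137,47),A((156,376))),((-36,-41,47),A((418,184))),((36,-41,47),A((412,375))),((-85,-175,62),A((26,52))),((85,-175,62),A((57,514))),((-58,-15,50),A((494,127))),((58,-15,50),A((480,437))),((-85,175,50),B((497,53))),((85,175,50),B((440,448)))]
p,r=wfit(c,O,[.556,-.03,-.068]);print("block",p,np.degrees(p[2]));print(r.round(1).tolist())
q,r=wfit(c,[((-55,-70,58),B((172,88))),((-55,70,58),B((483,151))),((55,70,58),B((419,408)))],[.56,.06,-.19]);print("plate",q,np.degrees(q[2]),loc(p,q));print(r.round(1).tolist())
w=watz(c,A((246,493)),.132);print("knob",w,loc(p,w))
w=watz(c,A((290,342)),.130);print("can",w,loc(p,w), watz(c,A((195,342)),.130)-watz(c,A((385,342)),.130))
E
python3 w1.py
```

```text
block [ 0.55777035 -0.0340273  -0.06912932] -3.9608182810895327
[[-0.8, 0.1], [-0.9, 1.1], [0.6, 0.4], [0.6, 1.5], [-0.5, -0.7], [-0.4, -0.3], [0.8, -0.8], [0.2, -0.1], [0.2, -0.1], [0.1, -0.1]]
plate [ 0.56415397  0.05609766 -0.1879295 ] -10.76756699880579 [ 0.14305088 90.35063973]
[[-0.7, -0.3], [0.7, -0.2], [0.4, 1.0]]
knob [ 0.59061372 -0.13519847  0.132     ] [ 39.75324789 -98.6608986 ]
can [ 0.54670323 -0.11944806  0.13      ] [ -5.14030847 -85.98119112] [-0.00357437 -0.05181216  0.        ]
```

Request:
servo_tool(steps=[{"translation": [-0.3, 0, -0.45], "spin": 0}, {"translation": [0, 4, 0], "spin": 0}, {"translation": [0, 4, 0], "spin": 0}, {"translation": [0, 2.5, 0], "spin": 0}, {"translation": [0, 1.0, 0], "spin": 0}, {"translation": [0, 0, 0], "spin": 0}, {"translation": [0, 0, 0], "spin": 0}])

```text
time_s: 3.12
eef_pos: [0.5485, -0.1201, 0.1002]
eef_rot: [-90.2, 0.0, 86.1]
wrist_force: [0.4, -0.2, 0.6]
finger_gap: 0.997
```

```bash
python3 - <<'E'
from station import bot
import cv2
for n in ("wrist","scene"):
    c=bot.camera(n); cv2.imwrite(f"pics/{n}2.png",c["img"][:,:,::-1])
a=cv2.imread("pics/scene2.png")[190:340,180:380]; cv2.imwrite("pics/scene2c.png",cv2.resize(a,None,fx=4,fy=4))
E
```

```text
(no output)
```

View pics/wrist2.png

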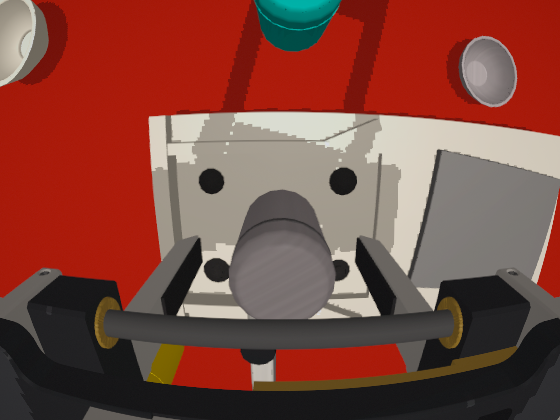

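View pics/scene2c.png

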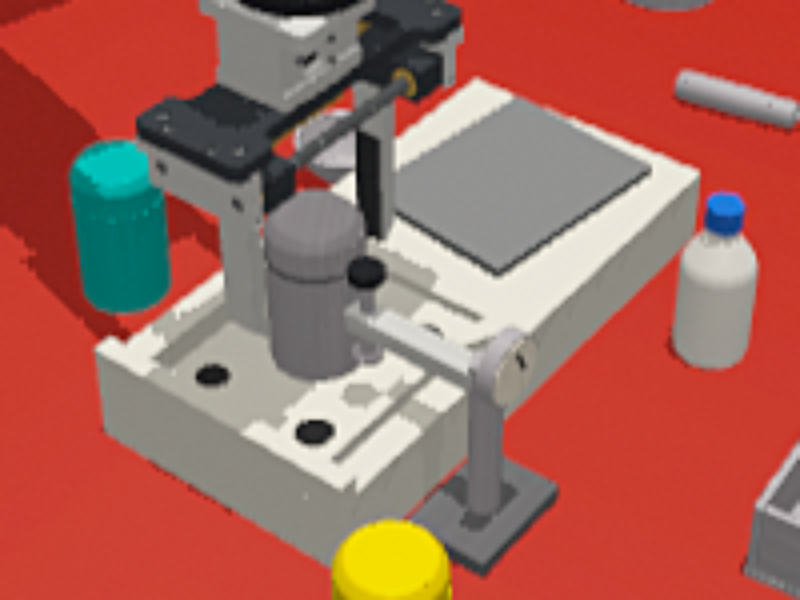

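Request:
servo_tool(steps=[{"translation": [0, 0, 0], "spin": 0}, {"translation": [0, 0, 0], "spin": 0}, {"translation": [0, 0, 0], "spin": 0}, {"translation": [0, 0, 0], "spin": 0}, {"translation": [0, 0, 0], "spin": 0}, {"translation": [0, 0, 0], "spin": 0}], gripper=1, grip_force=20)

```text
time_s: 3.98
eef_pos: [0.5475, -0.1196, 0.0985]
eef_rot: [-90.0, -0.0, 86.0]
wrist_force: [-0.2, 1.3, 0.5]
finger_gap: 0.572
```

Request:
servo_tool(steps=[{"translation": [0, -1.5, 0], "spin": 0}, {"translation": [0, -3, 0], "spin": 0}, {"translation": [0, -2.5, 0], "spin": 0}, {"translation": [0, 0, 0], "spin": 0}, {"translation": [-3, 0, 3], "spin": 0}, {"translation": [-3, 0, 3.5], "spin": 0}, {"translation": [-3, 0, 3.5], "spin": 0}, {"translation": [-1.9, 0, 3], "spin": 0}, {"translation": [0, 0, 0], "spin": 0}])

```text
time_s: 5.1
eef_pos: [0.4081, -0.2204, 0.1673]
eef_rot: [-89.9, -0.0, 85.8]
wrist_force: [-0.0, 0.5, -0.9]
finger_gap: 0.571
```

```bash
python3 - <<'E'
from station import bot
import cv2
for n in ("wrist","side"):
    c=bot.camera(n); cv2.imwrite(f"pics/{n}3.png",c["img"][:,:,::-1])
E
```

```text
(no output)
```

View pics/wrist3.png

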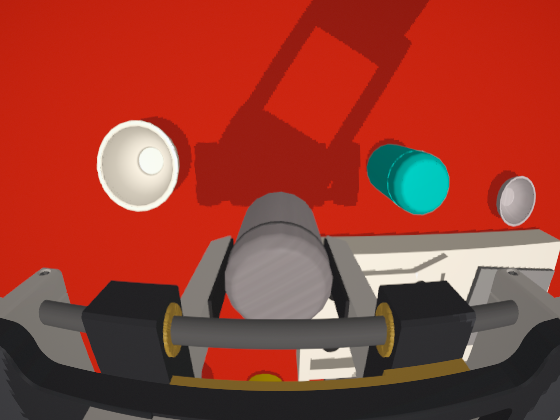

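View pics/side3.png

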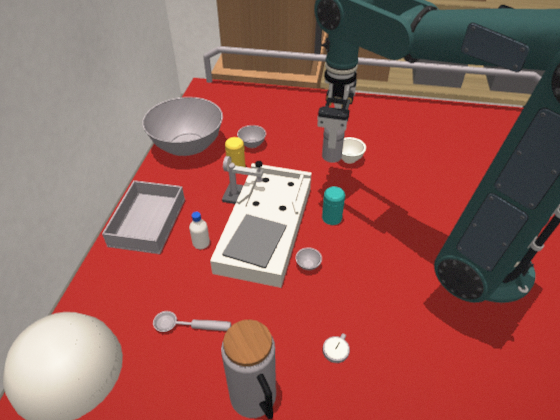

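Request:
servo_tool(steps=[{"translation": [0, 4, 0], "spin": 0}, {"translation": [0, 4, 0], "spin": 0}, {"translation": [0, 2.2, 0], "spin": 0}, {"translation": [0, 0.5, 0], "spin": 0}, {"translation": [0, 0.2, 0], "spin": 0}, {"translation": [0, 0, 0], "spin": 0}, {"translation": [0, 0, 0], "spin": 0}])

```text
time_s: 6.08
eef_pos: [0.411, -0.2201, 0.0606]
eef_rot: [-90.1, 0.1, 86.0]
wrist_force: [-0.9, 0.5, -1.7]
finger_gap: 0.57
```

Request:
servo_tool(steps=[{"translation": [0, 0.2, 0], "spin": 0}, {"translation": [0, 0, 0], "spin": 0}, {"translation": [0, 0.15, 0], "spin": 0}, {"translation": [0, 0, 0], "spin": 0}])

```text
time_s: 6.58
eef_pos: [0.4104, -0.2198, 0.0564]
eef_rot: [-90.0, 0.0, 86.0]
wrist_force: [-0.0, 0.5, 1.6]
finger_gap: 0.571
```

Request:
servo_tool(steps=[{"translation": [0, 0, 0], "spin": 0}, {"translation": [0, 0, 0], "spin": 0}, {"translation": [0, 0, 0], "spin": 0}, {"translation": [0, 0, 0], "spin": 0}, {"translation": [0, -3, 0], "spin": 0}, {"translation": [0, -4, 0], "spin": 0}, {"translation": [0, -5, 0], "spin": 0}], gripper=-0.8)

```text
time_s: 7.45
eef_pos: [0.4095, -0.2193, 0.1761]
eef_rot: [-89.9, -0.1, 86.0]
wrist_force: [0.9, -0.2, 0.6]
finger_gap: 0.901
```

```bash
python3 - <<'E'
from station import bot
import cv2
c=bot.camera("wrist"); cv2.imwrite(f"pics/wrist4.png",c["img"][:,:,::-1])
E
```

```text
(no output)
```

View pics/wrist4.png

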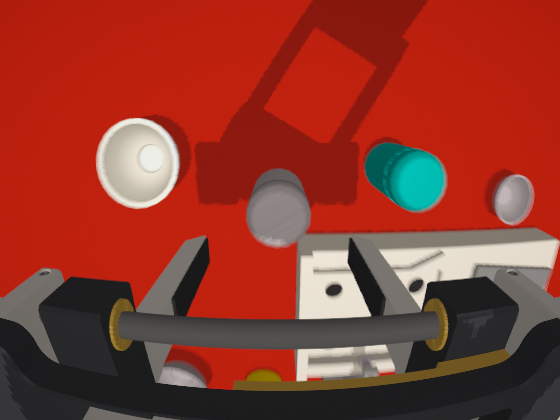

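Request:
servo_tool(steps=[{"translation": [0, 0, 0], "spin": 10.7}, {"translation": [0, 0, 0], "spin": 10.7}, {"translation": [0, 0, 0], "spin": 10.7}, {"translation": [0, 0, 0], "spin": 10.7}, {"translation": [0, 0, 0], "spin": 10.7}, {"translation": [0, 0, 0], "spin": 10.7}, {"translation": [0, 0, 0], "spin": 10.7}, {"translation": [0, 0, 0], "spin": 10.7}, {"translation": [0, 0, 0], "spin": 10.7}, {"translation": [0, 0, 0], "spin": 0.5}], gripper=-0.28)

```text
time_s: 8.75
eef_pos: [0.4102, -0.2197, 0.1758]
eef_rot: [-90.0, -0.0, -10.7]
wrist_force: [0.3, 0.3, -0.4]
finger_gap: 0.639
```

Request:
servo_tool(steps=[{"translation": [1.42, 0, 5.59], "spin": 0}, {"translation": [1.42, 0, 5.59], "spin": 0}, {"translation": [1.42, 0, 5.59], "spin": 0}, {"translation": [1.42, 0, 5.59], "spin": 0}, {"translation": [1.42, 0, 5.59], "spin": 0}, {"translation": [1.42, 0, 5.59], "spin": 0}, {"translation": [1.4, 0, 5.58], "spin": 0}, {"translation": [0, 0, 0], "spin": 0}, {"translation": [0, 0, 0], "spin": 0}])

```text
time_s: 9.88
eef_pos: [0.5805, 0.1457, 0.1756]
eef_rot: [-90.1, 0.0, -10.7]
wrist_force: [0.1, -0.4, -0.4]
finger_gap: 0.64
```

```bash
python3 - <<'E'
from station import bot
import cv2
o=bot.observe();print(o["eef_pos"],o["eef_rot"],o["joints"].round())
for n in ("wrist","scene"):
    c=bot.camera(n); cv2.imwrite(f"pics/{n}5.png",c["img"][:,:,::-1]); print(c["rvec"],c["tvec"])
E
```

```text
[0.58045466 0.14565834 0.17556169] [-9.00578370e+01  4.33422724e-02 -1.06587679e+01] [ 9. 12. 75. -0. 93. 19.]
[-2.85846604  0.2659574   0.03700199] [-0.54429078  0.22200425  0.42097511]
[ 2.09750778  0.63212322 -0.33601552] [-0.43659356 -0.05660282  1.40760819]
```

View pics/wrist5.png

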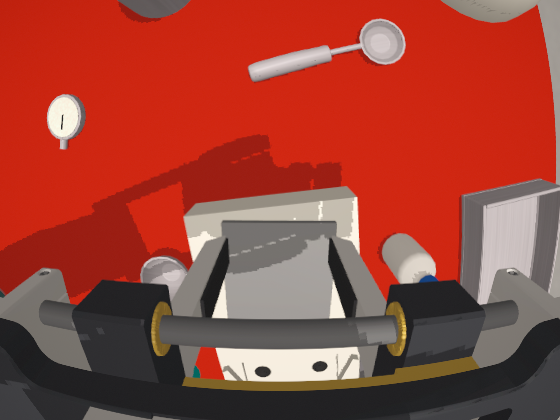

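View pics/scene5.png

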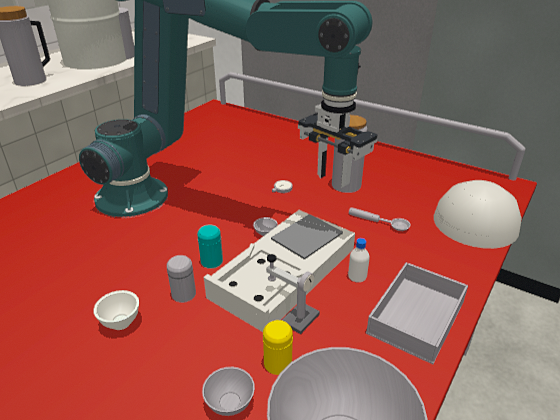

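```bash
python3 - <<'E'
from h import *
c=(WK,[-2.85846604,0.2659574,0.03700199],[-0.54429078,0.22200425,0.42097511])
a=watz(c,(222,221),.058);b=watz(c,(336,222),.058);print(a,b,(a+b)/2,np.linalg.norm(a-b))
for n,u in(("blk-",(195,215)),("blk+",(355,188))):print(n,watz(c,u,.05))
print(T((.557,-.032,-.0686),[(-.085,.175,.05),(.085,.175,.05)]))
E
```

```text
[0.5256447 0.136784  0.058    ] [0.63098814 0.11600011 0.058     ] [0.57831642 0.12639205 0.058     ] 0.10737415848647933
blk- [0.49861441 0.14522262 0.05      ]
blk+ [0.65476902 0.14322184 0.05      ]
[[0.48419551 0.14841482 0.05      ]
 [0.65379566 0.13676196 0.05      ]]
```

Request:
servo_tool(steps=[{"translation": [0, 4, 0], "spin": 0}, {"translation": [0, 4, 0], "spin": 0}, {"translation": [0, 2.5, 0], "spin": 0}, {"translation": [0, 0.6, 0], "spin": 0}, {"translation": [0, 0, 0], "spin": 0}, {"translation": [0, 0, 0], "spin": 0}])

```text
time_s: 10.72
eef_pos: [0.5819, 0.1459, 0.0671]
eef_rot: [-89.9, -0.2, -10.8]
wrist_force: [-0.5, 0.1, 0.4]
finger_gap: 0.643
```

Request:
servo_tool(steps=[{"translation": [0, 0.35, 0], "spin": 0}, {"translation": [0, 0, 0], "spin": 0}, {"translation": [0, 0, 0], "spin": 0}, {"translation": [0, 0, 0], "spin": 0}])

```text
time_s: 11.22
eef_pos: [0.5808, 0.1461, 0.0616]
eef_rot: [-90.0, -0.0, -10.8]
wrist_force: [-0.1, -0.1, -0.0]
finger_gap: 0.641
```

Request:
servo_tool(steps=[{"translation": [0, 0, 0], "spin": 0}, {"translation": [0, 0, 0], "spin": 0}])

```text
time_s: 11.48
eef_pos: [0.5808, 0.1461, 0.0615]
eef_rot: [-90.0, -0.0, -10.8]
wrist_force: [0.2, -0.4, -0.1]
finger_gap: 0.64
```

Request:
servo_tool(steps=[{"translation": [0, 0, -0.7], "spin": 0}, {"translation": [0, 0, -0.6], "spin": 0}, {"translation": [-0.08, 0, -0.6], "spin": -0.86}, {"translation": [-0.08, 0, -0.6], "spin": -0.86}, {"translation": [-0.08, 0, -0.6], "spin": -0.86}, {"translation": [-0.08, 0, -0.6], "spin": -0.86}, {"translation": [-0.08, 0, -0.6], "spin": -0.86}, {"translation": [-0.08, 0, -0.6], "spin": -0.86}, {"translation": [-0.08, 0, -0.6], "spin": -0.86}, {"translation": [-0.08, 0, -0.6], "spin": -0.86}])

```text
time_s: 12.72
eef_pos: [0.5654, 0.0862, 0.0615]
eef_rot: [-90.0, 0.0, -3.8]
wrist_force: [-0.2, 1.9, -0.9]
finger_gap: 0.638
```

```bash
python3 - <<'E'
from station import bot
from h import *
o=bot.observe();print(o["eef_pos"],o["eef_rot"],o["wrist_force"],loc((.557,-.032,-.0686),o["eef_pos"]))
for n in ("wrist","side","scene"):
    c=bot.camera(n); cv2.imwrite(f"pics/{n}6.png",c["img"][:,:,::-1]); 
    if n=="wrist":print(c["rvec"],c["tvec"])
a=cv2.imread("pics/side6.png")[125:285,185:355]; a=cv2.resize(a,None,fx=3,fy=3,interpolation=cv2.INTER_CUBIC)
b=cv2.imread("pics/scene6.png")[190:310,220:380]; b=cv2.resize(b,(510,382),interpolation=cv2.INTER_CUBIC)
cv2.imwrite("pics/side6c.png",a);cv2.imwrite("pics/scene6c.png",b)
E
```

```text
[0.56538183 0.08623308 0.06148557] [-8.99952758e+01  1.84895915e-03 -3.83051595e+00] [-0.21839738  1.90488462 -0.86225343] [  0.25768157 118.52952791]
[-2.86938286  0.09535096  0.01283052] [-0.55900564  0.13065769  0.2766432 ]
```

View pics/wrist6.png

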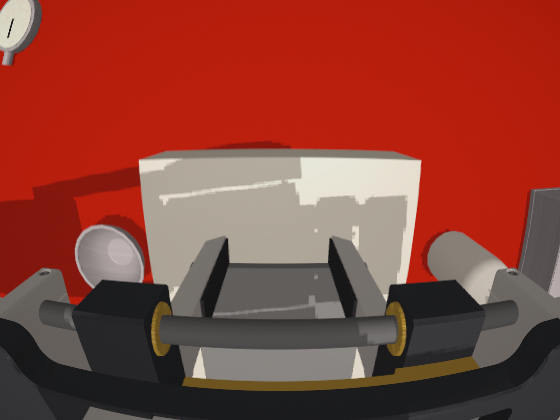

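View pics/side6c.png

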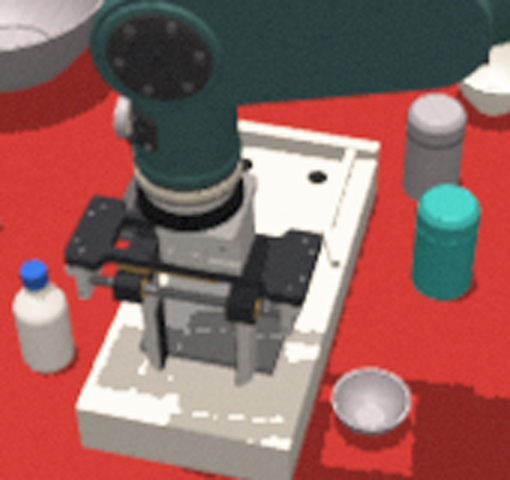

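View pics/scene6c.png

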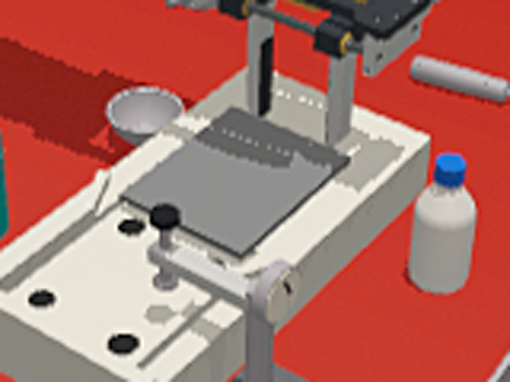

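```bash
python3 - <<'E'
from h import *
f=lambda p:np.array(p)/3.1875+[220-.35,190-.35]
L=[(-55,70,58),(55,70,58),(55,-70,58),(-55,-70,58)]
q,r=fit([("scene",l,f(u)) for l,u in zip(L,[(232,107),(350,160),(240,256),(122,197)])],[.557,.01,-.07]);print(q,np.degrees(q[2]),r.round(1).tolist())
for p in((.5564,-.0303,-.068),(.557,-.032,-.0686)):print(loc(p,q))
E
```

```text
[ 0.56009502  0.00323055 -0.06712063] -3.8457289329281403 [[0.1, 0.2], [0.3, -0.3], [0.3, 0.3], [-1.2, -0.2]]
[ 1.40815634 33.70412854]
[ 0.67281629 35.35984115]
```

Request:
servo_tool(steps=[{"translation": [0, 0, -0.8], "spin": 0}, {"translation": [0, 0, -0.8], "spin": 0}, {"translation": [0, 0, -0.8], "spin": 0}, {"translation": [0, 0, -0.8], "spin": 0}, {"translation": [0, 0, -0.8], "spin": 0}, {"translation": [0, 0, -0.8], "spin": 0}, {"translation": [0, 0, -0.8], "spin": 0}, {"translation": [0, 0, -0.8], "spin": 0}, {"translation": [0, 0, -0.8], "spin": 0}, {"translation": [0, 0, -0.8], "spin": 0}])

```text
time_s: 14.12
eef_pos: [0.5603, 0.0066, 0.0618]
eef_rot: [-90.0, -0.0, -3.9]
wrist_force: [0.7, 4.2, 3.5]
finger_gap: 0.642
```

```bash
cat > snap.py <<'E'
import sys
from station import bot
from h import *
k=sys.argv[1]
o=bot.observe();print(o["time_s"],o["eef_pos"],o["eef_rot"],o["wrist_force"],loc((.557,-.032,-.0686),o["eef_pos"]))
for n in ("wrist","side","scene"):
    c=bot.camera(n); cv2.imwrite(f"pics/{n}{k}.png",c["img"][:,:,::-1]); 
    if n=="wrist":print(c["rvec"].tolist(),c["tvec"].tolist())
a=cv2.imread(f"pics/side{k}.png")[125:285,185:355]; a=cv2.resize(a,None,fx=3.75,fy=3.75,interpolation=cv2.INTER_CUBIC)
b=cv2.imread(f"pics/scene{k}.png")[190:340,180:380]; b=cv2.resize(b,None,fx=4,fy=4,interpolation=cv2.INTER_CUBIC)
cv2.imwrite(f"pics/side{k}c.png",a);cv2.imwrite(f"pics/scene{k}c.png",b)
E
python3 snap.py 7
```

```text
14.125 [0.56026758 0.00656497 0.06182825] [-8.99622148e+01 -3.66459042e-02 -3.88290599e+00] [0.7302493  4.22612502 3.4633827 ] [ 0.61641227 38.69823942]
[-2.869902309130545, 0.09686772476183358, 0.012002257423049677] [-0.5591984986499963, 0.05428806314537108, 0.2554039130188372]
```

View pics/scene7c.png

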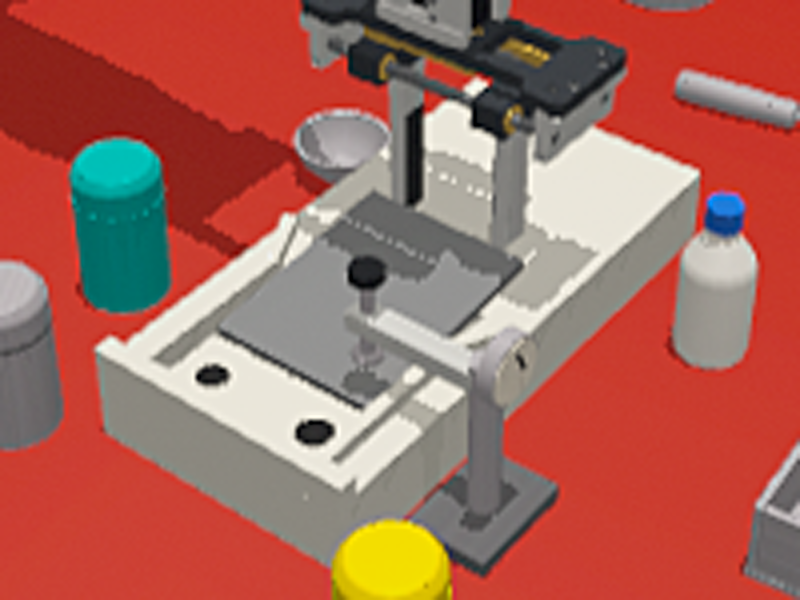

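View pics/side7c.png

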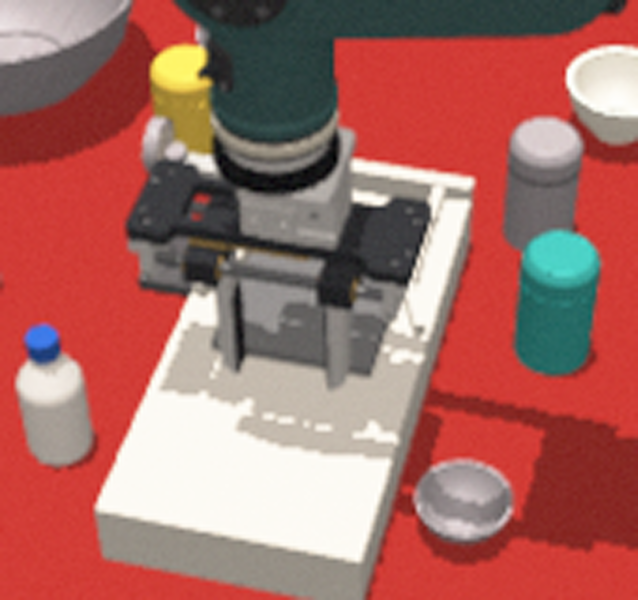

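Request:
servo_tool(steps=[{"translation": [0, 0, -0.7], "spin": 0}, {"translation": [0, 0, -0.7], "spin": 0}, {"translation": [0, 0, -0.7], "spin": 0}, {"translation": [0, 0, -0.7], "spin": 0}, {"translation": [0, 0, -0.6], "spin": 0}, {"translation": [0, 0, -0.5], "spin": 0}, {"translation": [0, 0, 0], "spin": 0}])

```text
time_s: 15.15
eef_pos: [0.5576, -0.0332, 0.0617]
eef_rot: [-90.1, -0.0, -3.9]
wrist_force: [-0.4, -0.3, 0.3]
finger_gap: 0.642
```

```bash
python3 snap.py 8
```

```text
15.15 [ 0.55756512 -0.0331541   0.06169063] [-9.00692348e+01 -2.74495672e-02 -3.93107620e+00] [-0.35023042 -0.25544765  0.29187997] [ 0.64290104 -1.11264832]
[-2.868029253153652, 0.0979074076255117, 0.012466207701044724] [-0.5591430873438495, 0.016275806752443348, 0.24482125290638637]
```

View pics/scene8c.png

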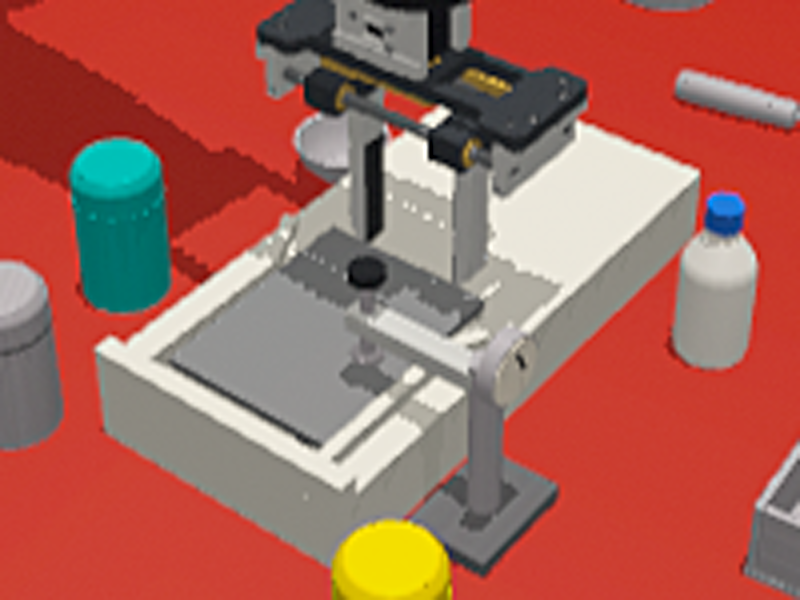

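View pics/wrist8.png

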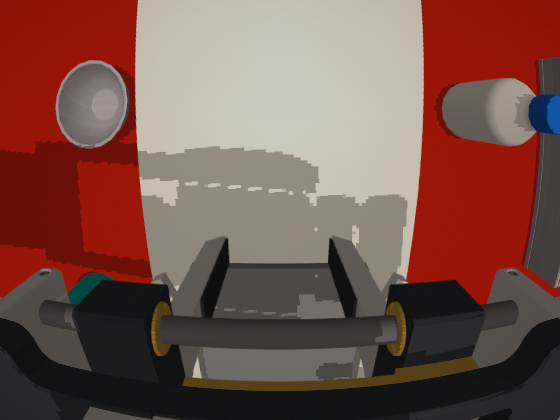

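Request:
servo_tool(steps=[{"translation": [0, 0, -0.3], "spin": 0}, {"translation": [0, 0, -0.2], "spin": 0}, {"translation": [0, 0, 0], "spin": 0}])

```text
time_s: 15.68
eef_pos: [0.5572, -0.0369, 0.0616]
eef_rot: [-90.0, -0.0, -3.9]
wrist_force: [-0.5, 2.0, 1.2]
finger_gap: 0.637
```

Request:
servo_tool(steps=[{"translation": [0, 0, -0.2], "spin": 0}, {"translation": [0, 0, 0], "spin": 0}])

```text
time_s: 15.92
eef_pos: [0.557, -0.0393, 0.0615]
eef_rot: [-90.0, -0.0, -3.9]
wrist_force: [-0.2, 1.7, 0.7]
finger_gap: 0.639
```

Request:
servo_tool(steps=[{"translation": [0, 0, -0.2], "spin": 0}, {"translation": [0, 0, 0], "spin": 0}])

```text
time_s: 16.18
eef_pos: [0.5568, -0.0412, 0.0615]
eef_rot: [-90.0, 0.0, -3.9]
wrist_force: [-0.2, 2.2, -0.2]
finger_gap: 0.638
```

```bash
python3 snap.py 9
```

```text
16.175 [ 0.55681692 -0.04115436  0.06146703] [-8.99931910e+01  3.19237445e-04 -3.89458485e+00] [-0.16424689  2.21087668 -0.17807086] [ 0.44484884 -9.14537665]
[-2.8693648348034557, 0.09704844570477769, 0.012881247287228646] [-0.5589529023054506, 0.00826051410896382, 0.24262702987238186]
```

View pics/scene9c.png

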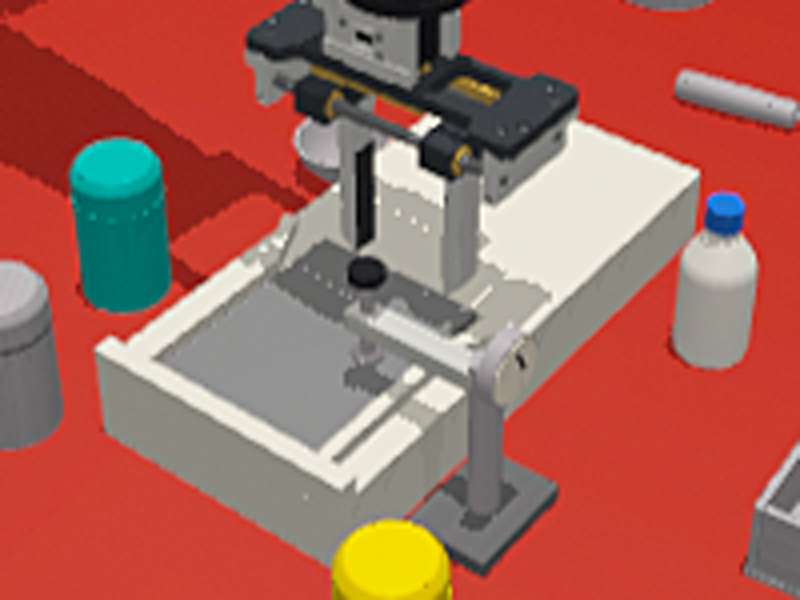

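View pics/side9c.png

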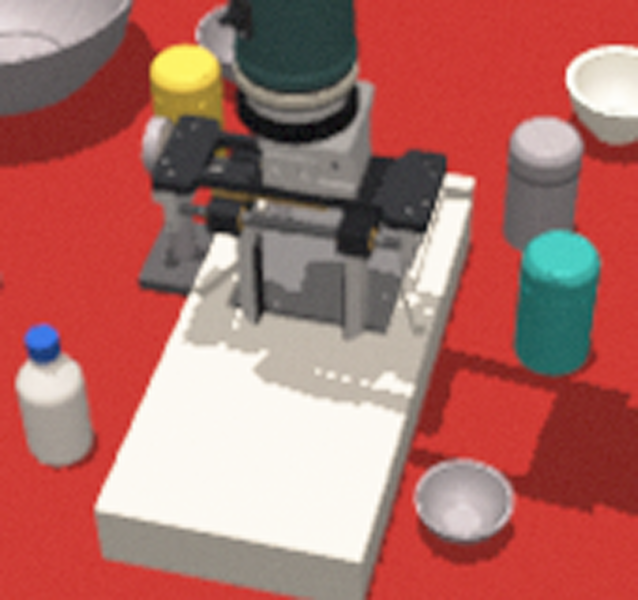

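Request:
servo_tool(steps=[{"translation": [0, 0, -0.2], "spin": 0}, {"translation": [0, 0, 0], "spin": 0}])

```text
time_s: 16.58
eef_pos: [0.5567, -0.0432, 0.0615]
eef_rot: [-90.0, -0.0, -3.9]
wrist_force: [-0.5, 1.8, 0.2]
finger_gap: 0.642
```

Request:
servo_tool(steps=[{"translation": [0, 0, -0.2], "spin": 0}, {"translation": [0, 0, 0], "spin": 0}])

```text
time_s: 16.82
eef_pos: [0.5565, -0.0453, 0.0615]
eef_rot: [-90.0, -0.0, -3.9]
wrist_force: [1.6, 2.0, 0.3]
finger_gap: 0.638
```

Request:
servo_tool(steps=[{"translation": [0, 0, -0.15], "spin": 0}, {"translation": [0, 0, 0], "spin": 0}])

```text
time_s: 17.08
eef_pos: [0.5565, -0.0465, 0.0615]
eef_rot: [-90.0, -0.0, -3.9]
wrist_force: [0.5, 3.4, 1.6]
finger_gap: 0.642
```

```bash
python3 snap.py 10
```

```text
17.075 [ 0.55645519 -0.04649834  0.06149686] [-8.99791970e+01 -1.29167800e-03 -3.89245396e+00] [0.50651095 3.36396216 1.58565704] [  0.450273   -14.50158037]
[-2.869644280962338, 0.09692815584552417, 0.012857001870102646] [-0.5589411241169726, 0.003088020929059273, 0.24120041383563853]
```

View pics/scene10c.png

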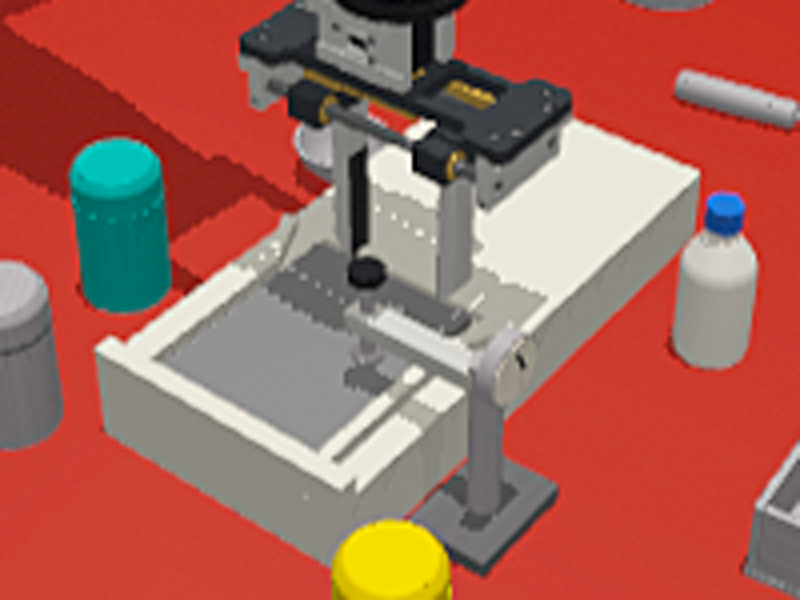

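View pics/side10c.png

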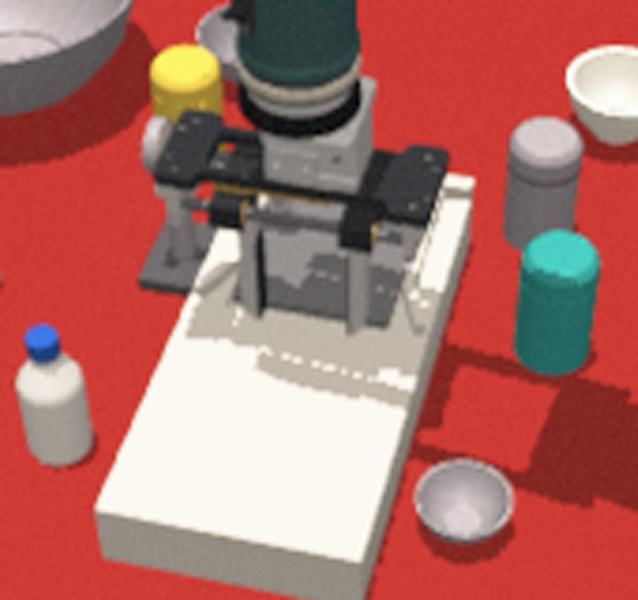

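Request:
servo_tool(steps=[{"translation": [0, 0, 0.6], "spin": 0}, {"translation": [0, -4, 0], "spin": 0}, {"translation": [0, -5, 0], "spin": 0}, {"translation": [0, -5, 0], "spin": 0}, {"translation": [0, 0, -5], "spin": 0}, {"translation": [0, 0, -6], "spin": 0}, {"translation": [0, 0, -6], "spin": 0}, {"translation": [0, 0, 0], "spin": 0}, {"translation": [0, 0, 0], "spin": 0}], gripper=1)

```text
time_s: 18.35
eef_pos: [0.5452, -0.2102, 0.2012]
eef_rot: [-90.0, 0.0, -3.9]
wrist_force: [0.4, 0.6, -0.0]
finger_gap: 0.005
```

```bash
python3 snap.py 11
```

```text
18.35 [ 0.54515123 -0.21020657  0.20118797] [-8.99894536e+01  3.42408197e-02 -3.92996005e+00] [ 0.35685022  0.56041512 -0.00961573] [   0.39448757 -178.59960977]
[-2.869437474277116, 0.09781058760744674, 0.013916460398527467] [-0.5587218795278518, -0.19213034368310244, 0.3323827423242004]
```

View pics/wrist11.png

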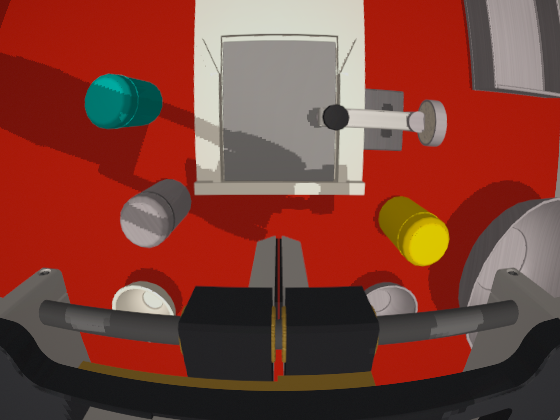

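View pics/side11c.png

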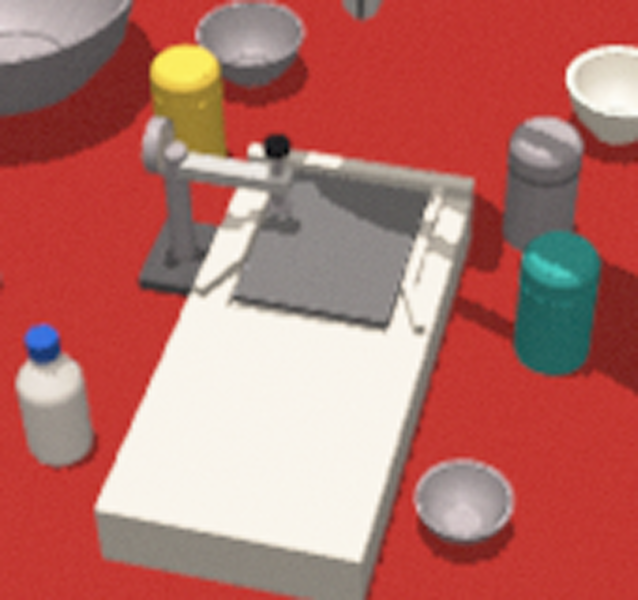

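```bash
python3 - <<'E'
from h import *
c=(WK,[-2.869437474277116, 0.09781058760744674, 0.013916460398527467],[-0.5587218795278518, -0.19213034368310244, 0.3323827423242004])
b=(.557,-.032,-.0686)
for n,u,z in [("knob",(336,116),.132),("stop-",(195,194),.062),("stop+",(365,194),.062),("pl r-",(222,41),.055),("pl r+",(338,41),.055),("pl f-",(222,181),.055),("pl f+",(338,181),.055),("mouth-",(221,36),.05),("mouth+",(338,36),.05)]:
    w=watz(c,u,z);print(n,w.round(4),loc(b,w).round(1))
E
```

```text
knob [ 0.5933 -0.1353  0.132 ] [  43.3 -100.6]
stop- [ 0.4628 -0.2023  0.062 ] [ -82.3 -176.4]
stop+ [ 0.6326 -0.2139  0.062 ] [  87.8 -176.3]
pl r- [ 0.5018 -0.0532  0.055 ] [-53.6 -25. ]
pl r+ [ 0.6139 -0.0607  0.055 ] [ 58.8 -24.7]
pl f- [ 0.4905 -0.1926  0.055 ] [ -55.4 -164.8]
pl f+ [ 0.6064 -0.2005  0.055 ] [  60.8 -164.7]
mouth- [ 0.5004 -0.0465  0.05  ] [-55.5 -18.4]
mouth+ [ 0.6154 -0.0543  0.05  ] [ 59.7 -18.2]
```

Request:
servo_tool(steps=[{"translation": [3.56, 0, 4.16], "spin": 0}, {"translation": [0, 5, 0], "spin": 0}, {"translation": [0, 5, 0], "spin": 0}, {"translation": [0, 2.7, 0], "spin": 0}, {"translation": [0, 0, 0], "spin": 0}, {"translation": [0, 0, 0], "spin": 0}, {"translation": [0, 0, 0], "spin": 0}])

```text
time_s: 19.38
eef_pos: [0.5851, -0.1714, 0.0771]
eef_rot: [-90.1, -0.2, -3.9]
wrist_force: [-0.1, 0.0, -0.0]
finger_gap: 0.006
```

Request:
servo_tool(steps=[{"translation": [0, 0.8, 0], "spin": 0}, {"translation": [0, 0.3, 0], "spin": 0}, {"translation": [0, 0, 0], "spin": 0}, {"translation": [0, 0, 0], "spin": 0}])

```text
time_s: 19.88
eef_pos: [0.5836, -0.1711, 0.0634]
eef_rot: [-90.0, 0.0, -3.9]
wrist_force: [-0.7, -0.1, -0.4]
finger_gap: 0.006
```

Request:
servo_tool(steps=[{"translation": [0, 0.2, 0], "spin": 0}, {"translation": [0, 0, 0], "spin": 0}])

```text
time_s: 20.12
eef_pos: [0.5839, -0.1712, 0.0619]
eef_rot: [-90.0, -0.0, -3.9]
wrist_force: [-0.8, 0.0, 1.6]
finger_gap: 0.0
```

Request:
servo_tool(steps=[{"translation": [0, 0.2, 0], "spin": 0}, {"translation": [0, 0, 0], "spin": 0}])

```text
time_s: 20.38
eef_pos: [0.5841, -0.1713, 0.0609]
eef_rot: [-90.0, -0.1, -3.9]
wrist_force: [-1.3, 0.1, 5.4]
finger_gap: 0.004
```

Request:
servo_tool(steps=[{"translation": [0, 0.2, 0], "spin": 0}, {"translation": [0, 0, 0], "spin": 0}])

```text
time_s: 20.62
eef_pos: [0.5843, -0.1714, 0.0597]
eef_rot: [-90.0, -0.1, -3.9]
wrist_force: [-2.3, 1.1, 8.5]
finger_gap: 0.004
```

Request:
servo_tool(steps=[{"translation": [0, 0.2, 0], "spin": 0}, {"translation": [0, 0, 0], "spin": 0}])

```text
time_s: 20.88
eef_pos: [0.5843, -0.1714, 0.0593]
eef_rot: [-90.0, -0.1, -3.9]
wrist_force: [-5.1, 2.2, 13.1]
finger_gap: 0.003
```

Request:
servo_tool(steps=[{"translation": [0, 0.2, 0], "spin": 0}, {"translation": [0, 0, 0], "spin": 0}])

```text
time_s: 21.12
eef_pos: [0.5843, -0.1713, 0.0589]
eef_rot: [-90.1, -0.2, -3.9]
wrist_force: [-6.8, 2.7, 19.1]
finger_gap: 0.007
```

Request:
servo_tool(steps=[{"translation": [0, 0.2, 0], "spin": 0}, {"translation": [0, 0, 0], "spin": 0}])

```text
time_s: 21.38
eef_pos: [0.5844, -0.1713, 0.0588]
eef_rot: [-90.1, -0.2, -3.9]
wrist_force: [-10.0, 4.8, 26.3]
finger_gap: 0.007
```

Request:
servo_tool(steps=[{"translation": [0, -2.2, 0], "spin": 0}, {"translation": [-3.6, 0, 0], "spin": 0}, {"translation": [-3.6, 0, 0], "spin": 0}, {"translation": [0, 0.9, 0], "spin": 0}, {"translation": [0, 0.4, 0], "spin": 0}, {"translation": [0, 0.2, 0], "spin": 0}, {"translation": [0, 0, 0], "spin": 0}])

```text
time_s: 22.25
eef_pos: [0.512, -0.1663, 0.0592]
eef_rot: [-90.0, 0.1, -3.9]
wrist_force: [-4.1, -0.3, 7.3]
finger_gap: 0.006
```

Request:
servo_tool(steps=[{"translation": [0, 0.2, 0], "spin": 0}, {"translation": [0, 0, 0], "spin": 0}])

```text
time_s: 22.5
eef_pos: [0.5121, -0.1662, 0.0587]
eef_rot: [-90.0, 0.1, -3.9]
wrist_force: [-7.3, 2.6, 14.2]
finger_gap: 0.004
```

Request:
servo_tool(steps=[{"translation": [0, 0.2, 0], "spin": 0}, {"translation": [0, 0, 0], "spin": 0}])

```text
time_s: 22.75
eef_pos: [0.512, -0.1662, 0.0584]
eef_rot: [-90.0, 0.1, -3.9]
wrist_force: [-10.3, 4.4, 20.1]
finger_gap: 0.006
```

Request:
servo_tool(steps=[{"translation": [0, 0.2, 0], "spin": 0}, {"translation": [0, 0, 0], "spin": 0}])

```text
time_s: 23.0
eef_pos: [0.5121, -0.1662, 0.0583]
eef_rot: [-90.0, 0.0, -3.8]
wrist_force: [-14.3, 5.4, 28.0]
finger_gap: 0.005
```

Request:
servo_tool(steps=[{"translation": [0, -2.4, 0], "spin": 0}, {"translation": [0, 0, 4.8], "spin": 0}, {"translation": [0, 0, 4.8], "spin": 0}, {"translation": [0, 0.8, 0], "spin": 0}, {"translation": [0, 0.4, 0], "spin": 0}, {"translation": [0, 0.2, 0], "spin": 0}, {"translation": [0, 0, 0], "spin": 0}])

```text
time_s: 23.88
eef_pos: [0.5183, -0.0714, 0.0621]
eef_rot: [-90.0, 0.0, -4.0]
wrist_force: [-0.3, 0.7, -0.6]
finger_gap: 0.008
```

Request:
servo_tool(steps=[{"translation": [0, 0.2, 0], "spin": 0}, {"translation": [0, 0, 0], "spin": 0}])

```text
time_s: 24.12
eef_pos: [0.5183, -0.0708, 0.0604]
eef_rot: [-90.0, 0.0, -3.9]
wrist_force: [-0.1, -0.7, 0.7]
finger_gap: 0.006
```

Request:
servo_tool(steps=[{"translation": [0, 0.2, 0], "spin": 0}, {"translation": [0, 0, 0], "spin": 0}])

```text
time_s: 24.38
eef_pos: [0.5186, -0.0706, 0.059]
eef_rot: [-90.0, -0.0, -3.9]
wrist_force: [-1.3, -0.8, 2.6]
finger_gap: 0.004
```

Request:
servo_tool(steps=[{"translation": [0, 0.2, 0], "spin": 0}, {"translation": [0, 0, 0], "spin": 0}])

```text
time_s: 24.62
eef_pos: [0.5186, -0.0706, 0.0585]
eef_rot: [-90.0, -0.1, -3.9]
wrist_force: [-3.9, 0.4, 10.0]
finger_gap: 0.002
```

Request:
servo_tool(steps=[{"translation": [0, 0.2, 0], "spin": 0}, {"translation": [0, 0, 0], "spin": 0}, {"translation": [0, 0.2, 0], "spin": 0}, {"translation": [0, 0, 0], "spin": 0}, {"translation": [0, 0.2, 0], "spin": 0}, {"translation": [0, 0, 0], "spin": 0}])

```text
time_s: 25.38
eef_pos: [0.5187, -0.0706, 0.058]
eef_rot: [-90.1, -0.1, -3.9]
wrist_force: [-14.9, 1.9, 33.8]
finger_gap: 0.003
```

Request:
servo_tool(steps=[{"translation": [0, -2.6, 0], "spin": 0}, {"translation": [3.6, 0, 0], "spin": 0}, {"translation": [3.6, 0, 0], "spin": 0}, {"translation": [0, 0.8, 0], "spin": 0}, {"translation": [0, 0.4, 0], "spin": 0}, {"translation": [0, 0.2, 0], "spin": 0}, {"translation": [0, 0, 0], "spin": 0}])

```text
time_s: 26.25
eef_pos: [0.5894, -0.0752, 0.0623]
eef_rot: [-90.0, 0.0, -3.9]
wrist_force: [0.2, 0.4, -0.5]
finger_gap: 0.008
```

Request:
servo_tool(steps=[{"translation": [0, 0.2, 0], "spin": 0}, {"translation": [0, 0, 0], "spin": 0}])

```text
time_s: 26.5
eef_pos: [0.59, -0.0753, 0.0606]
eef_rot: [-90.0, -0.0, -3.9]
wrist_force: [0.4, -1.0, 0.1]
finger_gap: 0.007
```

Request:
servo_tool(steps=[{"translation": [0, 0.2, 0], "spin": 0}, {"translation": [0, 0, 0], "spin": 0}])

```text
time_s: 26.75
eef_pos: [0.5904, -0.0753, 0.0586]
eef_rot: [-90.0, -0.0, -3.9]
wrist_force: [-0.0, 0.0, 0.4]
finger_gap: 0.005
```

Request:
servo_tool(steps=[{"translation": [0, 0.2, 0], "spin": 0}, {"translation": [0, 0, 0], "spin": 0}])

```text
time_s: 27.0
eef_pos: [0.5905, -0.0753, 0.0584]
eef_rot: [-90.0, -0.1, -3.9]
wrist_force: [-2.9, 1.6, 7.5]
finger_gap: 0.007
```

Request:
servo_tool(steps=[{"translation": [0, 0.2, 0], "spin": 0}, {"translation": [0, 0, 0], "spin": 0}, {"translation": [0, 0.2, 0], "spin": 0}, {"translation": [0, 0, 0], "spin": 0}, {"translation": [0, 0.2, 0], "spin": 0}, {"translation": [0, 0, 0], "spin": 0}])

```text
time_s: 27.75
eef_pos: [0.5905, -0.0754, 0.0581]
eef_rot: [-90.0, -0.2, -3.9]
wrist_force: [-12.0, 3.2, 27.9]
finger_gap: 0.008
```

Request:
servo_tool(steps=[{"translation": [0, -4, 0], "spin": 0}, {"translation": [0, -5, 0], "spin": 0}, {"translation": [0, -5, 0], "spin": 0}, {"translation": [-3.6, 0, -5], "spin": 0}, {"translation": [0, 0, -5.5], "spin": 0}, {"translation": [0, 0, -5], "spin": 0}, {"translation": [0, 0, 0], "spin": 0}, {"translation": [0, 0, 0], "spin": 0}])

```text
time_s: 28.75
eef_pos: [0.5437, -0.2271, 0.1901]
eef_rot: [-89.9, 0.0, -3.9]
wrist_force: [-1.0, 0.2, 0.3]
finger_gap: -0.001
```

```bash
python3 snap.py 12; python3 - <<'E'
import cv2
a=cv2.imread("pics/wrist12.png")[0:210,170:390]; cv2.imwrite("pics/wrist12c.png",cv2.resize(a,None,fx=2.8,fy=2.8,interpolation=cv2.INTER_CUBIC))
E
```

```text
28.75 [ 0.54370285 -0.22711326  0.19013767] [-8.99392595e+01  2.38034098e-02 -3.90088235e+00] [-0.95128305  0.18866027  0.30661845] [ 1.08402577e-01 -1.95565808e+02]
[-2.8703560472944667, 0.09712522153921918, 0.013542896095563908] [-0.5583621936569647, -0.2056538850579797, 0.3172416440623526]
```

View pics/wrist12c.png

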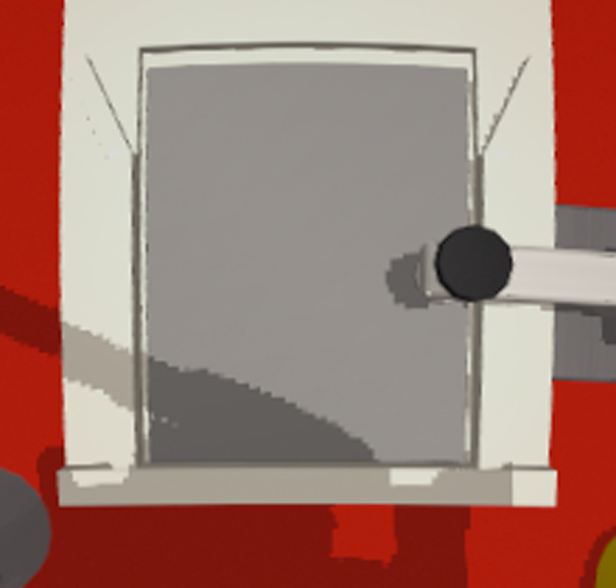

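View pics/side12c.png

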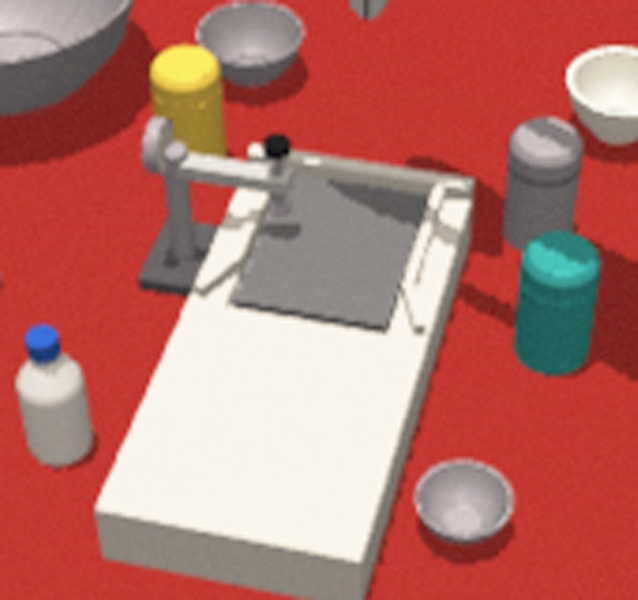

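View pics/scene12c.png

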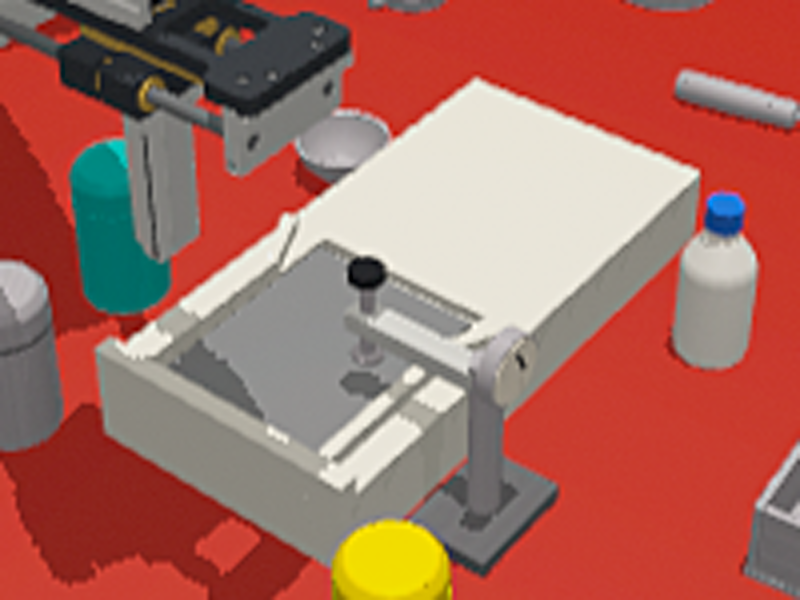

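Request:
servo_tool(steps=[{"translation": [3.6, 0, 3], "spin": 0}, {"translation": [0, 2, 2.86], "spin": 0}, {"translation": [0, 5, 0], "spin": 0}, {"translation": [0, 4.5, 0], "spin": 0}, {"translation": [0, 1.2, 0], "spin": 0}, {"translation": [0, 0, 0], "spin": 0}, {"translation": [0, 0, 0], "spin": 0}])

```text
time_s: 29.78
eef_pos: [0.5853, -0.1719, 0.0663]
eef_rot: [-90.1, -0.3, -3.9]
wrist_force: [0.5, -0.1, -0.3]
finger_gap: 0.003
```

Request:
servo_tool(steps=[{"translation": [0, 0.3, 0], "spin": 0}, {"translation": [0, 0, 0], "spin": 0}])

```text
time_s: 30.02
eef_pos: [0.5841, -0.1718, 0.0614]
eef_rot: [-90.0, -0.1, -3.9]
wrist_force: [0.0, -0.2, 0.8]
finger_gap: 0.0
```

Request:
servo_tool(steps=[{"translation": [0, 0.2, 0], "spin": 0}, {"translation": [0, 0, 0], "spin": 0}])

```text
time_s: 30.28
eef_pos: [0.5837, -0.1716, 0.0586]
eef_rot: [-90.0, -0.0, -3.9]
wrist_force: [0.3, -0.2, 1.8]
finger_gap: 0.001
```

Request:
servo_tool(steps=[{"translation": [0, 0.2, 0], "spin": 0}, {"translation": [0, 0, 0], "spin": 0}])

```text
time_s: 30.52
eef_pos: [0.5838, -0.1717, 0.0583]
eef_rot: [-90.0, -0.0, -3.9]
wrist_force: [-3.0, 0.5, 7.2]
finger_gap: 0.006
```

Request:
servo_tool(steps=[{"translation": [0, 0.2, 0], "spin": 0}, {"translation": [0, 0.2, 0], "spin": 0}, {"translation": [0, 0, 0], "spin": 0}, {"translation": [0, -4.6, 0], "spin": 0}, {"translation": [0, -5, 0], "spin": 0}, {"translation": [0, -2, 0], "spin": 0}, {"translation": [0.5, 0, 3.7], "spin": 0}, {"translation": [0, 0, 0], "spin": 0}, {"translation": [0, 0, 0], "spin": 0}, {"translation": [0, 0, 0], "spin": 0}])

```text
time_s: 31.78
eef_pos: [0.5908, -0.1357, 0.1679]
eef_rot: [-90.0, 0.1, -3.9]
wrist_force: [-0.1, -0.4, -0.4]
finger_gap: 0.006
```

```bash
python3 snap.py 13
```

```text
31.775 [ 0.59077129 -0.13566275  0.16787346] [-9.00039034e+01  5.89318099e-02 -3.93693573e+00] [-0.06863731 -0.40017812 -0.38334869] [  40.79754571 -101.10403348]
[-2.8691979661023823, 0.09786967910454786, 0.014536126574946295] [-0.5991243697222253, -0.10859710440276457, 0.3212355051072627]
```

View pics/side13c.png

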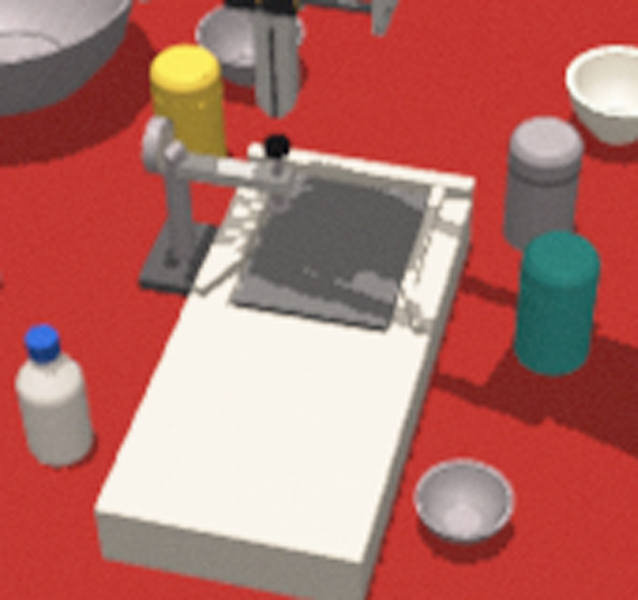

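View pics/scene13c.png

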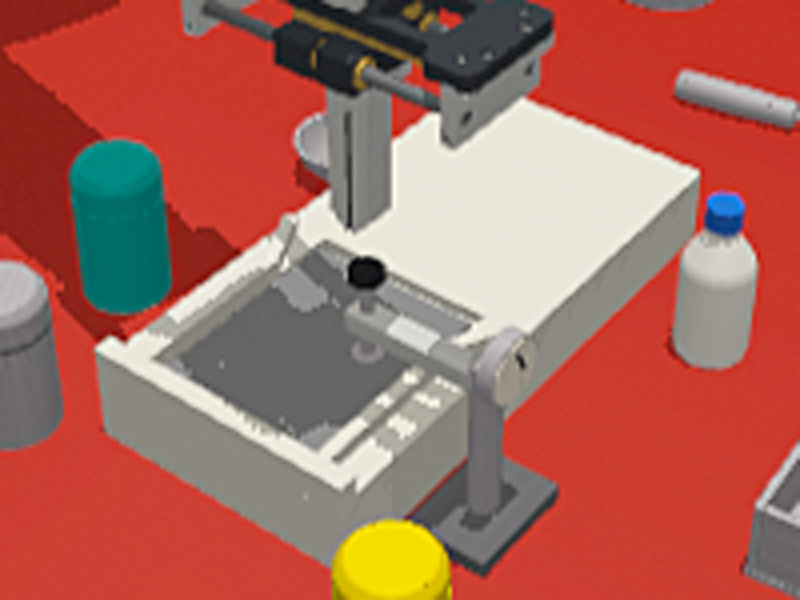

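Request:
servo_tool(steps=[{"translation": [0, 1.5, 0], "spin": 0}, {"translation": [0, 1, 0], "spin": 0}, {"translation": [0, 0.8, 0], "spin": 0}, {"translation": [0, 0.8, 0], "spin": 0}, {"translation": [0, 0.5, 0], "spin": 0}, {"translation": [0, 0, 0], "spin": 0}, {"translation": [0, 0, 0], "spin": 0}, {"translation": [0, 0, 0], "spin": 0}])

```text
time_s: 32.92
eef_pos: [0.5913, -0.1349, 0.1229]
eef_rot: [-90.0, -0.0, -3.9]
wrist_force: [-1.7, -0.5, 2.1]
finger_gap: 0.005
```

Request:
servo_tool(steps=[{"translation": [0, 0.2, 0], "spin": 0}, {"translation": [0, 0, 0], "spin": 0}])

```text
time_s: 33.17
eef_pos: [0.5914, -0.135, 0.1205]
eef_rot: [-90.0, -0.0, -3.9]
wrist_force: [-0.2, 0.0, 2.0]
finger_gap: 0.006
```

Request:
servo_tool(steps=[{"translation": [0, 0.2, 0], "spin": 0}, {"translation": [0, 0, 0], "spin": 0}])

```text
time_s: 33.42
eef_pos: [0.5914, -0.1349, 0.1185]
eef_rot: [-90.0, -0.0, -3.9]
wrist_force: [0.4, 0.6, 2.0]
finger_gap: 0.006
```

Request:
servo_tool(steps=[{"translation": [0, 0.1, 0], "spin": 0}, {"translation": [0, 0, 0], "spin": 0}, {"translation": [0, 0, 0], "spin": 0}])

```text
time_s: 33.8
eef_pos: [0.5915, -0.135, 0.1183]
eef_rot: [-90.0, -0.1, -3.9]
wrist_force: [-1.6, 0.4, 5.9]
finger_gap: 0.003
```

Request:
servo_tool(steps=[{"translation": [0, 0.1, 0], "spin": 0}, {"translation": [0, 0, 0], "spin": 0}, {"translation": [0, 0, 0], "spin": 0}])

```text
time_s: 34.17
eef_pos: [0.5915, -0.135, 0.1183]
eef_rot: [-90.0, -0.1, -3.9]
wrist_force: [-2.6, 1.3, 7.8]
finger_gap: 0.009
```

```bash
python3 snap.py 14
```

```text
34.175 [ 0.59148766 -0.13498114  0.11828304] [-90.0177886   -0.10183624  -3.88548823] [-2.57308208  1.32197719  7.84859415] [  41.46551396 -100.37492679]
[-2.8689024167822037, 0.09704507956025148, 0.010343797012236764] [-0.6000772843719214, -0.09473695082636431, 0.2718398147328317]
```

View pics/scene14c.png

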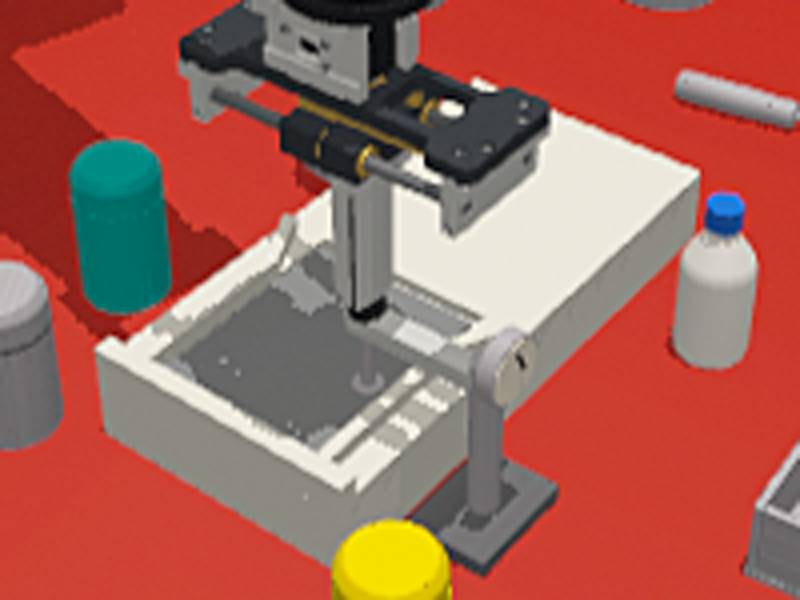

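Request:
servo_tool(steps=[{"translation": [0, -1, 0], "spin": 0}, {"translation": [0, -2, 0], "spin": 0}, {"translation": [0, -4, 0], "spin": 0}, {"translation": [0, -5, 0], "spin": 0}, {"translation": [-4, 0, -6], "spin": 0}, {"translation": [0, 0, -4], "spin": 0}, {"translation": [0, 0, 0], "spin": 0}, {"translation": [0, 0, 0], "spin": 0}])

```text
time_s: 35.33
eef_pos: [0.5503, -0.2239, 0.2358]
eef_rot: [-89.9, 0.1, -3.9]
wrist_force: [-0.4, -0.3, -0.5]
finger_gap: 0.008
```

```bash
python3 snap.py 15
```

```text
35.325 [ 0.55025559 -0.22392389  0.23577638] [-8.99254999e+01  6.05696906e-02 -3.89136698e+00] [-0.380014   -0.31976339 -0.4632435 ] [   6.42710711 -191.93477733]
[-2.870547869566018, 0.09675346193356847, 0.014278212973541853] [-0.5645350169545469, -0.21448413115626452, 0.36254028630680435]
```

View pics/wrist15.png

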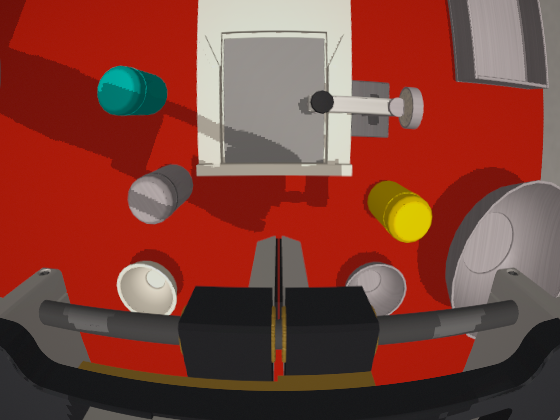

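View pics/scene15.png

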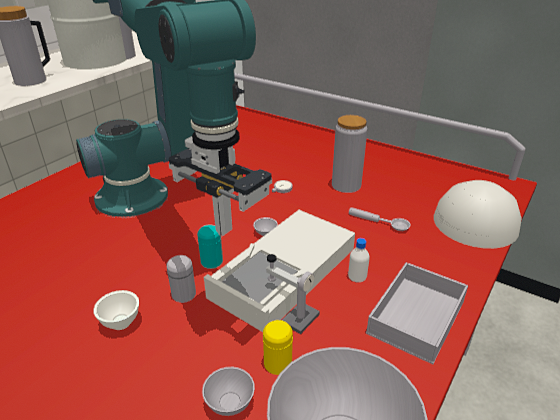

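View pics/side15c.png

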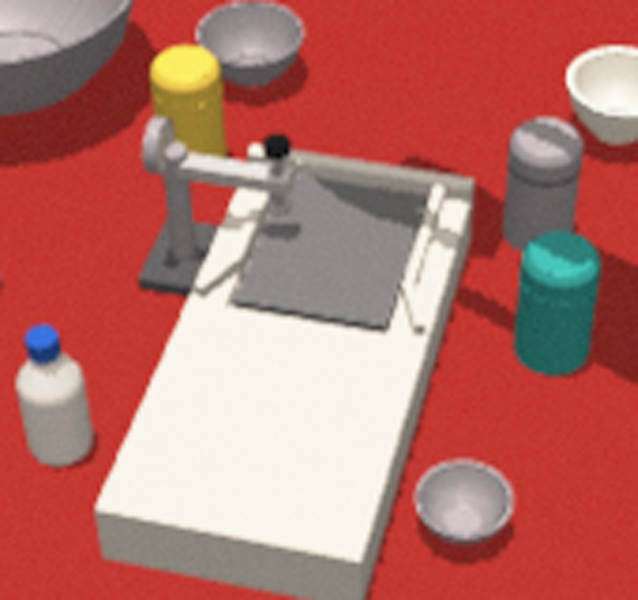

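```bash
python3 - <<'E'
from station import bot
print(bot.close_job()); print(bot.observe()["time_s"])
E
```

```text
the job is handed in; nothing more can be done
None
the job is handed in; nothing more can be done
```

I finished the whole sequence and handed the job in at about 36 s of the 72 s allowed. It reports no verdict, so the results below come from my own last checks.

- **Canister:** I lifted it out of the pocket and set it upright on the bench at about (0.41, -0.22). The last pictures show it still standing there.
- **Plate:** I squared it up with the two fingertips and slid it in until it reached the stop wall, then pressed it down over all four feet with about 26–34 N each. I pressed foot 1 twice. In their last presses the four points stopped within about 0.3 mm of each other, with the fingertips about 50 mm above the bench, so the plate is level and flush. It lies about 4 mm towards the stop wall from the pocket's centre; the tolerance is 8 mm.
- **Gauge:** With the knob pressed, the force rose from the spring's 2 N to 8 N after about 21.7 mm of travel, as expected for the foot resting on a plate that is home. Afterwards the pictures show the knob back at its rest height.
- **Everything else:** I saw no bystander moved, and the arm was clear of everything when I handed in.

The cameras disagreed by about 2–4 mm on the block's position, so I averaged them. No check failed. I never read the gauge travel or the plate tilt directly; both are worked out from fingertip height and force.

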